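Lock the quarter-turn clamp and stand the T-key in its cup

ROBOT

A 6-joint arm with a two-finger parallel gripper is mounted at the origin on the work surface. World frame = base frame: x ahead of the robot, y to its left, z up, the work surface at z = 0. Lengths are in m, angles in rad, forces in N, time in s.
With the tool pointing down it reaches from about 0.35 to 0.975 m from the base axis. Payload 4.9 kg.
Tool frame: the origin (TCP) lies midway between the tips of the shut fingers; the grasp point (between the pads) lies 19 mm behind it; z points along the fingers, y is the direction in which the jaws open and shut (so a half turn about z gives the same grasp; the last joint's range is limited). The gripper opens to 85 mm and grips with 20 to 120 N. Pads are 22 mm wide; open, the fingers measure 114 mm over their backs; the gripper's body (76 mm by 85 mm) begins 54 mm behind the grasp point. The pads swing forward as they close: fully open they stand 13 mm farther back than shut.
Start: joints at [1.202, 0.053, 1.613, -0, 1.476, -0.119], TCP at [0.154, 0.606, 0.231] pointing down, gripper open.
Joint ranges: [-3.01, 3.01], [-1.01, 2.22], [0.06, 2.58], [-1.02, 4.17], [0.09, 2.62], [-3.14, 3.14]. Speed limits (rad/s): [2.57, 2.57, 3.14, 3.14, 3.14, 3.14].

INTERFACE

Orientations are given as a unit quaternion [w, x, y, z].
In Python, from plant import manip gives the robot as it stands. The module is installed in compiled form; this text tells all that it offers.
- The arm moves only by the tool move_arm, never from a script. Its argument "rows" is a list of rows, each an object of numbers: "tx", "ty", "tz": the shift along the tool's x, y, z in m; "ax", "ay", "az": the turn, a rotation vector about the tool's x, y, z in degrees; "jaw": the closure in counts, from 0 (fully open) to 255 (shut). In form: [{"tx": .., "ty": .., "tz": .., "ax": .., "ay": .., "az": .., "jaw": ..}, ...]. A call has 1 to 12 rows; each row shifts and turns the pose as measured when the row begins, along the tool's axes as they then stand; what a row does not reach is not made up. A row lasts 1/10 s, in which the tool goes at most 50 mm and 8.59 degrees, less where a joint would pass 70% of its speed; a pose out of reach is approached as far as the arm can. A call with a gripper value outside its range is refused whole. The fingers move at their own pace and stop on an object; the grip force is fixed at half the most. Time passes only in rows, so rows that do not move let the fingers close. It gives the time, the measured TCP pose, the force and the opening at its end, in the units of the state.
- manip.state(): the state, without advancing time (a new reading comes with each control period).
- manip.grab_frame(name): name is "scene" or "top"; returns a dict with "color" (480x640x3 uint8, red, green, blue), "intrinsics" (3x3 intrinsics, pixels), "R" (3x3) and "t" (3): a world point X has camera coordinates R X + t. Camera axes: x right, y down, z forward; pixel columns grow to the right and rows downward; lengths in m; the calibration is good to about 2 mm. A picture is of the moment at which its call begins. There is no depth.
- manip.job_done(): hands the job in, once; it reports no verdict.
The state is a dict: "time": time; "joint_pos": joint angles; "joint_vel": joint speeds; "joint_efforts": joint torques, N m; "tool_pos": TCP position; "tool_rot": TCP orientation; "contact_force": force on the tool from outside, world axes, zero at the start; "ft_torque": the same for the moment, N m; "gripper_width": opening from 0.0 (shut) to 1.0 (fully open).
Only numpy, scipy, OpenCV 4.12 (cv2) and the standard library are available. Lean on these libraries where they do the work, as an engineer would, in place of code of your own. Each camera call takes 0.05 s, during which the arm holds its last target.

TASK

Take the orange-handled T-key out of the slanted blue rack, put its square end down into the brass clamp screw and turn the screw clockwise with it until it comes up against its stop. Then stand the key, handle up, in the yellow holder cup, lowering it to the bottom before you let go. Leave the other things on the table where they are.

Things in the scene. Friction and masses are not known exactly. Their poses are not given: they have to be found in the camera images.
- key: T-handle key, 0.2 kg: steel shaft 10 x 10 mm square (lowest 4 mm narrowed to 7 x 7), orange cross bar on top 80 long, 14 thick, 22 mm tall; 172 mm overall. Origin at the tip face's centre, z up the shaft, y along the bar, x across its thickness; shaft sides parallel to x, y. Starts in the rack, leaning about 37 degrees, bar level, lowest 75 mm of shaft in the bore: draw it out 80 mm endwise.
- key_handle (a point): centre of the key's cross bar, 161 mm above the tip along the shaft; same axes as the key. Best pinched here across the 14 mm thickness (along x), tool in line with the shaft. The bar's underside is 75 mm above the top of the bore.
- rack: fixed blue tool rack on a grey base 100 x 112 mm, two square tubes (bore 13, outside 19, 78 mm long) leaning 35 degrees from vertical to the rack's -x (towards the robot, give or take its yaw). Origin on the table under the foot of the key's tube, z up. Key's tube at rack y = 0, the other one, with a file, at y = +55 mm. Rack and cup may change sides.
- file: bystander: small file with a round green handle (18 mm dia, 42 mm long, total 119 mm), leaning in the rack's other tube 55 mm beside the key; its top is lower than the key's cross bar. Origin at its tip, z along it. Leave it there.
- fixture: fixed clamp fixture: grey base 90 x 90 x 16 mm, on it a round steel collar (outside dia 60, inside 48, rim 56 mm above the table) round the brass screw; on its +x side a clamp arm over an aluminium bracket that reaches to x = 151 mm and 61 mm high. Origin on the table under the screw axis, z up.
- screw (a joint): turn of the brass screw about its vertical axis, rad; grows clockwise seen from above. Starts at 0 to 0.3; hard stop at 1.31, where the red tick on the screw meets the red mark on the collar rim (fixture's -x side). Friction 0.08 N m, no spring, stays where left. It lowers the clamp's foot on the bracket. Counts as locked above 1.15.
- socket_mouth (a point): centre of the top of the brass screw (head 30 x 30 mm), 47 mm above the table, 9 mm below the collar's rim. A square funnel, 21 mm wide here and 9 mm deep, leads into a 12 x 12 mm hole 16 mm deep (1 mm play each side of the key, 13 degrees in turning). x, y parallel to the hole's sides, turning with the screw; z up. The key fits in any of four yaws.
- socket_floor (a point): centre of the floor of the square hole, 25 mm below socket_mouth, 22 mm above the table; same axes. The key is seated when its tip is within 10 mm of this floor and it is upright within 8 degrees.
- cup: fixed yellow round holder cup on an 80 x 80 mm foot: outside dia 48, inside dia 40 mm, rim 100 mm above the table, inner floor at 10 mm. Origin on the table on the cup's axis, z up.
- cup_floor (a point): centre of the cup's inner floor, 10 mm above the table, z up.
- cup_rim (a point): centre of the cup's mouth, 100 mm above the table.
- bottle: bystander: black bottle, 66 mm dia, 210 mm tall; origin under its centre.
- angle: bystander: aluminium angle piece 80 x 100 mm, 60 mm tall; origin under its centre.
- offcut: bystander: flat steel offcut 70 x 22 x 5 mm; origin under its centre.
- hammer: bystander: wooden-handled hammer about 300 mm long, lying on the table at the left.
- pliers: bystander: red-handled pliers lying on the table at the right, about 170 mm long; origin near the pivot.
- block: bystander: steel block 50 x 50 x 25 mm; origin under its centre.
Not all that is in view belongs to the job. Of the things that look like the cup, take the one that is farthest from the robot's base at the start. What is shaped like the key but pink is not meant.

How it is judged:
By the outcome, as a careful person would: the job done as asked, in the order asked, and still so for the second after the job is handed in, with the robot touching nothing.
It also fails if it takes over 64 s, if anything falls off the work surface, if the arm or the gripper's body presses on something with over 40 N, if the wrist force passes 120 N, or if a joint passes its speed limit or range.

## Working session

There is one attempt and no reset: what is moved stays moved. The work goes in short steps, Python scripts to look and compute and a tool call to move; the robot and the scene stay as the last step left them, time stands still between calls to the robot, and variables do not carry over. Pictures are saved under pics/ and viewed, and the job is handed in when it is done.

Besides the shell and the picture viewer there is one more tool, called as name(argument=value, ...), one argument or row to a line, values as JSON. move_arm: Moves the arm, as the interface text tells. Its arguments: {"type":"object","properties":{"rows":{"type":"array"}},"required":["rows"]}

```bash
mkdir -p pics; ls; python3 - <<'E'
from plant import manip
import cv2,pickle
print(manip.state())
for n in("scene","top"):
    f=manip.grab_frame(n); cv2.imwrite(f"pics/{n}0.png",f["color"][:,:,::-1]); pickle.dump(f,open(f"{n}0.pkl","wb"))
    print(n,f["intrinsics"],f["R"],f["t"], -f["R"].T@f["t"])
E
```

```text
pics
{'time': 0.0, 'joint_pos': array([ 1.20198302e+00,  5.33733189e-02,  1.61430488e+00, -3.72121417e-05,
        1.47598916e+00, -1.19028767e-01]), 'joint_vel': array([-1.05884409e-04,  2.71394105e-03, -4.66957680e-04,  1.04834132e-03,
       -4.86848420e-05, -1.50950848e-03]), 'joint_efforts': array([-2.35496473e-04, -3.93695605e+01, -3.70167160e+01, -2.11681827e-04,
        6.94980263e-03, -9.62461087e-06]), 'tool_pos': array([0.1542968 , 0.6050085 , 0.23004631]), 'tool_rot': array([-2.32557482e-04,  1.24566008e-01,  9.92210781e-01, -1.01111618e-03]), 'contact_force': array([-0.43343056, -0.59608219, -0.04501761]), 'ft_torque': array([ 0.01972363, -0.00341685,  0.0362791 ]), 'gripper_width': 1.001197801690057}
scene [[513.45957883   0.         320.93107289]
 [  0.         513.45957883 239.8932578 ]
 [  0.           0.           1.        ]] [[-0.47203904  0.88149909  0.01176865]
 [ 0.74048287  0.40369906 -0.53731944]
 [-0.47839759 -0.24492127 -0.84329669]] [ 0.24542127 -0.26403851  1.60678188] [1.080045   0.28378854 1.21023254]
top [[546.883111     0.         319.47085818]
 [  0.         546.883111   251.07877364]
 [  0.           0.           1.        ]] [[-0.00400032 -0.99998821 -0.00275321]
 [-0.99434687  0.00426986 -0.10609461]
 [ 0.10610512  0.00231323 -0.99435223]] [-0.01035763  0.49981915  1.31935722] [ 0.35696163 -0.01554365  1.36490539]
```

View pics/scene0.png

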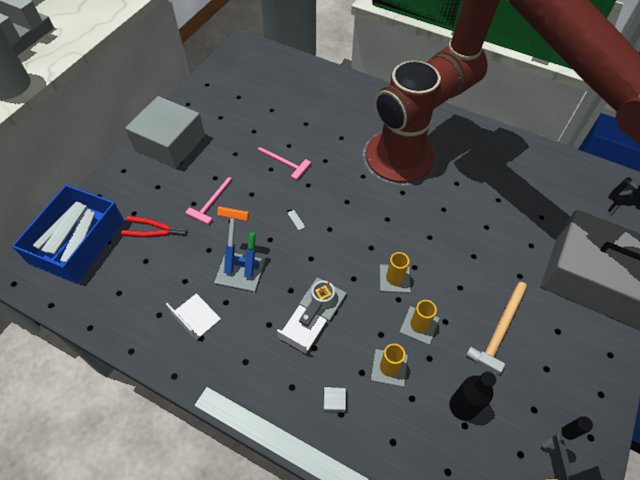

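View pics/top0.png

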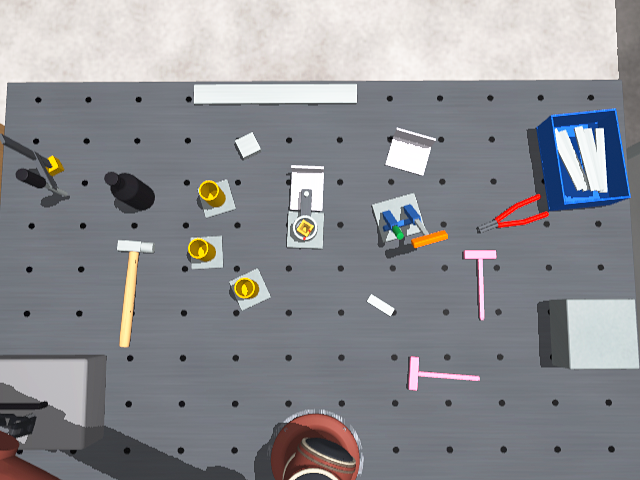

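The scene view has the orange key bar at (233,213), the rack at (240,270), the screw at (323,292) and three yellow cups at (398,265), (425,315) and (393,358). The top view has the bar at (430,239), the screw at (305,229) and the cups at (211,192), (200,248) and (246,289). I'll zoom in and take masks.

```bash
cat > h.py <<'E'
import numpy as np,cv2,pickle
def load(n):return pickle.load(open(n+".pkl","rb"))
def grab(n,name):
    from plant import manip
    f=manip.grab_frame(n);pickle.dump(f,open(name+".pkl","wb"));return f
def ray(f,p):
    d=f["R"].T@np.linalg.inv(f["intrinsics"])@np.array([p[0],p[1],1.]);return -f["R"].T@f["t"],d/np.linalg.norm(d)
def plane(f,p,z):
    o,d=ray(f,p);return o+d*(z-o[2])/d[2]
def tri(f1,p1,f2,p2):
    o1,d1=ray(f1,p1);o2,d2=ray(f2,p2)
    s=np.linalg.lstsq(np.c_[d1,-d2],o2-o1,rcond=None)[0]
    a=o1+s[0]*d1;b=o2+s[1]*d2;return (a+b)/2,np.linalg.norm(a-b)
def proj(f,X):
    c=f["R"]@np.asarray(X)+f["t"];q=f["intrinsics"]@c;return q[:2]/q[2]
def crop(f,x,y,w,h,k,name,pts=()):
    im=f["color"][y:y+h,x:x+w,::-1].copy();im=cv2.resize(im,None,fx=k,fy=k,interpolation=cv2.INTER_CUBIC)
    for p in pts: cv2.circle(im,(int((p[0]-x+.5)*k),int((p[1]-y+.5)*k)),2,(255,0,255),-1)
    cv2.imwrite("pics/"+name,im)
def mask(f,lo,hi):
    return cv2.inRange(cv2.cvtColor(f["color"],cv2.COLOR_RGB2HSV),np.array(lo),np.array(hi))
def blobs(m,amin=15):
    n,l,s,c=cv2.connectedComponentsWithStats(m)
    return [(tuple(np.round(c[i],2)),tuple(s[i]),l==i) for i in range(1,n) if s[i][4]>=amin]
E
python3 - <<'E'
from h import *
for n in("scene","top"):
    f=load(n+"0")
    for nm,lo,hi in(("orange",(5,180,120),(15,255,255)),("yellow",(18,150,60),(30,255,255)),("blue",(100,150,40),(120,255,255)),("green",(50,150,40),(75,255,255))):
        for c,s,l in blobs(mask(f,lo,hi)):
            ys,xs=np.nonzero(l); print(n,nm,c,s, cv2.minAreaRect(np.c_[xs,ys].astype(np.float32)))
s=load("scene0");t=load("top0")
crop(s,170,190,200,150,4,"s_a.png");crop(t,280,150,200,130,4,"t_a.png")
crop(s,350,230,130,160,4,"s_b.png")
crop(s,300,270,50,50,12,"s_c.png");crop(t,280,205,50,50,12,"t_c.png")
E
```

```text
scene orange (np.float64(232.73), np.float64(213.06)) (np.int32(218), np.int32(207), np.int32(31), np.int32(14), np.int32(269)) ((232.5961456298828, 213.0192413330078), (30.594114303588867, 8.825225830078125), 11.309932708740234)
scene yellow (np.float64(397.15), np.float64(267.96)) (np.int32(387), np.int32(252), np.int32(22), np.int32(34), np.int32(546)) ((396.7156677246094, 268.1147155761719), (18.6776123046875, 33.33235549926758), 16.699243545532227)
scene yellow (np.float64(322.72), np.float64(292.86)) (np.int32(315), np.int32(286), np.int32(16), np.int32(13), np.int32(131)) ((322.26922607421875, 293.15380859375), (12.203404426574707, 12.480754852294922), 56.3099365234375)
scene yellow (np.float64(423.18), np.float64(315.72)) (np.int32(411), np.int32(300), np.int32(26), np.int32(33), np.int32(593)) ((422.80413818359375, 315.69073486328125), (20.30692481994629, 33.70949172973633), 23.96249008178711)
scene yellow (np.float64(392.15), np.float64(359.2)) (np.int32(380), np.int32(343), np.int32(25), np.int32(34), np.int32(588)) ((392.5000305175781, 359.5), (20.74144172668457, 32.82917
[... 3237 characters left out ...]
87.5), (19.0, 24.0), 90.0)
top blue (np.float64(581.69), np.float64(160.38)) (np.int32(536), np.int32(109), np.int32(95), np.int32(102), np.int32(5219)) ((582.6431274414062, 159.23548889160156), (96.81460571289062, 83.46133422851562), 81.54497528076172)
top blue (np.float64(400.1), np.float64(217.8)) (np.int32(383), np.int32(205), np.int32(38), np.int32(26), np.int32(409)) ((400.14166259765625, 216.75184631347656), (20.05335807800293, 38.279823303222656), 77.73522186279297)
top green (np.float64(397.72), np.float64(232.37)) (np.int32(393), np.int32(226), np.int32(11), np.int32(14), np.int32(90)) ((397.65380859375, 232.23074340820312), (14.422204971313477, 6.37905216217041), 56.3099365234375)
```

View pics/s_a.png

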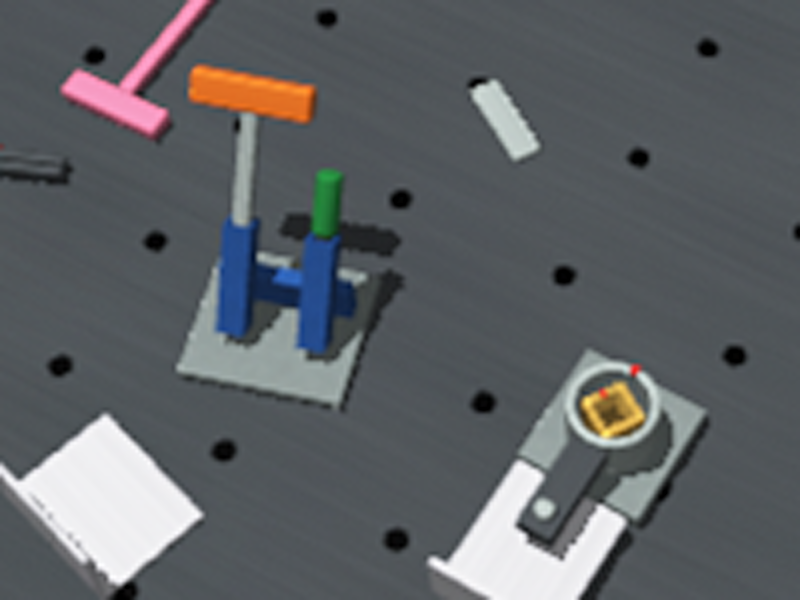

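View pics/t_a.png

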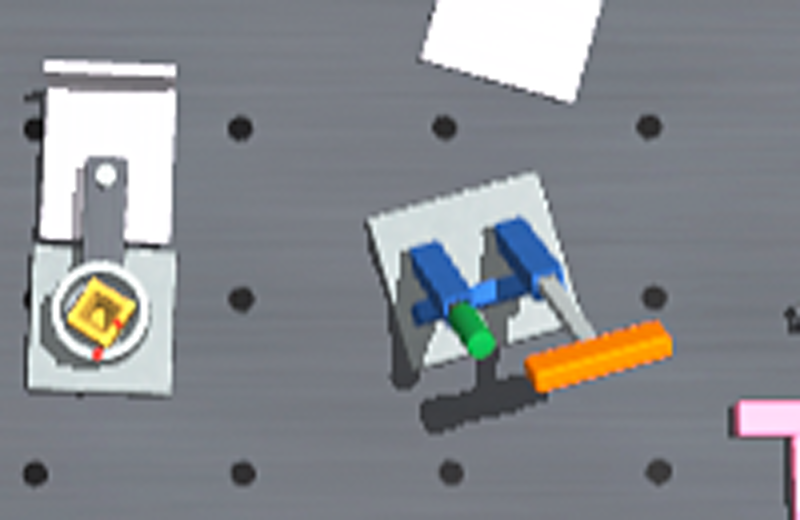

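View pics/s_c.png

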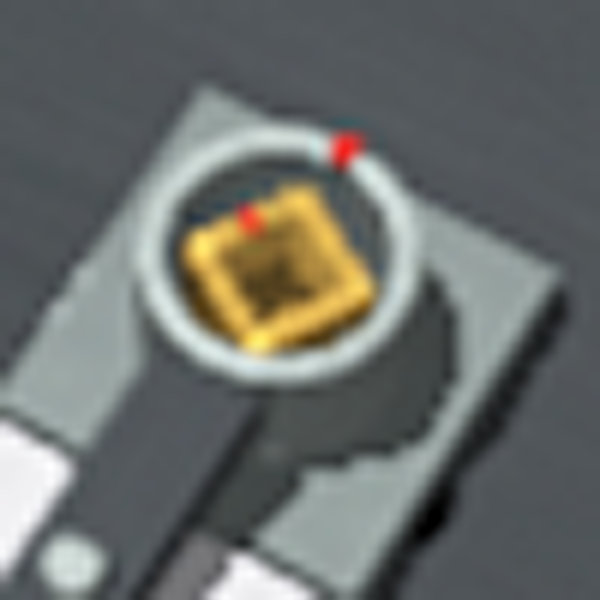

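View pics/t_c.png

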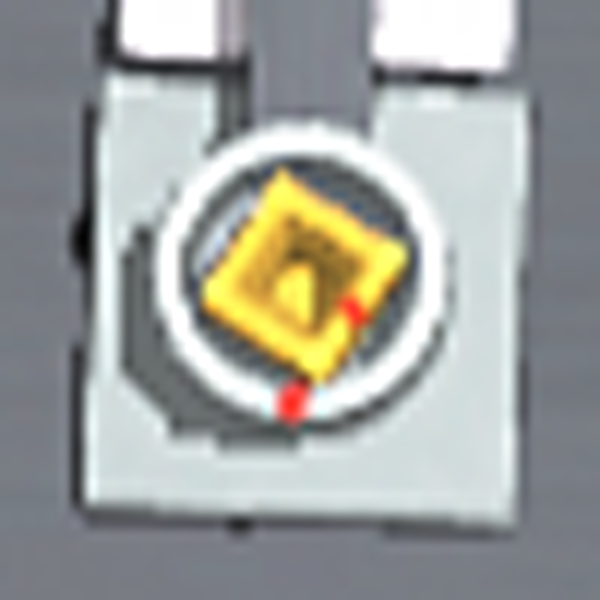

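The scene crop shows the bar leaning towards the robot and the screw's red tick at about (320,288), with the collar mark at (329,282). In the top crop the head is centred near (305,228), the tick is near (309,230) and the mark near (304,238). I'll measure these next.

```bash
python3 - <<'E'
from h import *
s=load("scene0");t=load("top0")
def sel(f,lo,hi,box,fill=False):
    m=mask(f,lo,hi);k=np.zeros_like(m);x,y,w,h=box;k[y:y+h,x:x+w]=m[y:y+h,x:x+w]
    b=max(blobs(k),key=lambda q:q[1][4]);k=(b[2]*255).astype(np.uint8)
    cs,_=cv2.findContours(k,cv2.RETR_EXTERNAL,cv2.CHAIN_APPROX_NONE)
    if fill: 
        c=cv2.convexHull(cs[0]);k=np.zeros_like(k);cv2.fillPoly(k,[c],255)
    ys,xs=np.nonzero(k);return np.c_[xs,ys].astype(np.float32)
def info(P):
    c=P.mean(0);u,sv,v=np.linalg.svd(P-c,full_matrices=False);d=v[0]; q=(P-c)@d; return c,d,q.min(),q.max()
O=((4,120,100),(30,255,255))
ps=sel(s,*O,(210,200,50,30));pt=sel(t,*O,(405,225,50,30))
a=info(ps);b=info(pt);print(a,b)
C,e=tri(s,a[0],t,b[0]);print("bar centre",C,e)
ss=a if a[1][0]>0 else (a[0],-a[1],-a[3],-a[2])
tt=b if b[1][0]<0 else (b[0],-b[1],-b[3],-b[2])
# scene right == +y (top left)
# axis direction: intersect of the two planes
def pl(f,c,d):
    return np.cross(ray(f,c)[1],ray(f,c+10*d)[1])
ax=np.cross(pl(s,*ss[:2]),pl(t,*tt[:2]));ax/=np.linalg.norm(ax);ax*=np.sign(ax[1]);print("axis",ax,"az",np.degrees(np.arctan2(-ax[0],ax[1])))
for k in(2,3):
    print("end",tri(s,ss[0]+ss[1]*ss[k],t,tt[0]+tt[1]*tt[k]))
# level axis from top view only at z of C
for f,c in((s,ss),(t,tt)):
    p=plane(f,c[0]+10*c[1],C[2])-plane(f,c[0]-10*c[1],C[2]);print("az flat",np.degrees(np.arctan2(-p[0],p[1])))
Y=((14,100,40),(34,255,255))
print("cups")
for bs,bt in(((385,250,28,40),(225,270,50,35)),((405,295,36,42),(180,230,45,40)),((375,338,35,45),(190,172,45,45))):
    p=sel(s,*Y,bs,True);q=sel(t,*Y,bt,True);X,e=tri(s,p.mean(0),t,q.mean(0));print(X,e,len(p),len(q),p.min(0),p.max(0),q.min(0),q.max(0))
print("screw")
Yb=((14,90,60),(34,255,255))
p=sel(s,*Yb,(308,278,30,30),True);q=sel(t,*Yb,(290,213,30,30),True)
print(tri(s,p.mean(0),t,q.mean(0)),cv2.minAreaRect(p),cv2.minAreaRect(q))
print(plane(s,p.mean(0),.045),plane(t,q.mean(0),.045))
for f,n in((s,"s"),(t,"t")):
    m=mask(f,(0,150,120),(8,255,255))|mask(f,(172,150,120),(180,255,255))
    for c,st,l in blobs(m,1):
        if 290<c[0]<335 and 205<c[1]<300:print(n,"red",c,st[4],plane(f,c,.047),plane(f,c,.056))
E
```

```text
(array([232.31148, 212.9082 ], dtype=float32), array([0.9824159 , 0.18670562], dtype=float32), np.float32(-15.958629), np.float32(15.616499)) (array([429.1728 , 238.62323], dtype=float32), array([-0.9635758 ,  0.26743543], dtype=float32), np.float32(-18.414284), np.float32(18.413929))
bar centre [ 0.51389872 -0.25896964  0.14910582] 0.0008948413561463634
axis [-0.26464617  0.96428789  0.01054805] az 15.34680416336738
end (array([ 0.52493205, -0.29913906,  0.14866924]), np.float64(0.0009526819309057982))
end (array([ 0.50310657, -0.21936203,  0.14968622]), np.float64(0.0018912164059469462))
az flat 15.741041940238512
az flat 15.303534334300476
cups
[0.40843119 0.16295339 0.059557  ] 0.0008930204775104467 594 433 [387. 252.] [409. 285.] [234. 278.] [258. 298.]
[0.50083206 0.2712629  0.05999221] 0.0005498406626799614 632 500 [411. 299.] [436. 332.] [188. 238.] [215. 261.]
[0.63823488 0.24889894 0.06098408] 0.0005275282717159934 643 524 [380. 343.] [405. 376.] [199. 180.] [225. 206.]
screw
(array([0.55503905, 0.02314824, 0.04438954]), np.float64(8.628789289336539e-05)) ((322.5000305175781, 293.0000305175781), (12.969193458557129, 14.310833930969238), 63.43495178222656) ((304.76922607421875, 227.84613037109375), (13.867505073547363, 14.422204971313477), 33.690067291259766)
[0.55533008 0.0232447  0.045     ] [0.55493054 0.02317003 0.045     ]
s red (np.float64(328.4), np.float64(281.8)) 5 [0.52290225 0.02261222 0.047     ] [0.52721289 0.02463296 0.056     ]
s red (np.float64(320.33), np.float64(287.67)) 3 [0.54753284 0.01243124 0.047     ] [0.55165291 0.01453075 0.056     ]
t red (np.float64(309.0), np.float64(230.5)) 4 [0.54806274 0.01280084 0.047     ] [0.54675771 0.01260728 0.056     ]
t red (np.float64(304.0), np.float64(237.8)) 5 [0.53020442 0.02498679 0.047     ] [0.52902134 0.02471001 0.056     ]
```

View pics/s_b.png

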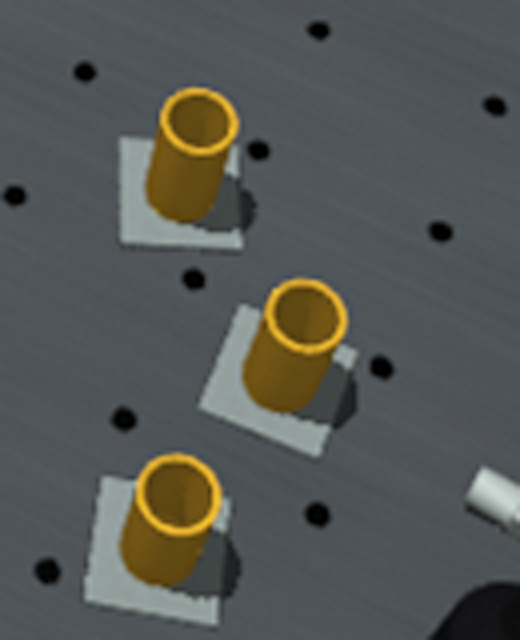

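Checks hold: the bar ends measure 83 mm apart for an 80 mm bar, the bar is level, the tick gives a screw angle of about 0.28, and the farthest cup is at (0.638,0.249). Next I'll check the key axis by projecting it into both views, and write a helper for relative moves.

```bash
cat >> h.py <<'E'
from scipy.spatial.transform import Rotation as Ro
def pose():
    from plant import manip
    s=manip.state();q=s["tool_rot"];return s,np.array(s["tool_pos"]),Ro.from_quat([q[1],q[2],q[3],q[0]])
def keyR(az,tilt): # key axes columns; leaning to -x by tilt
    return Ro.from_euler("z",az,degrees=True)*Ro.from_euler("y",-tilt,degrees=True)
def toolR(K): k=K.as_matrix();return Ro.from_matrix(np.c_[k[:,1],k[:,0],-k[:,2]])
def delta(tp,tR,p=None,R=None):
    if p is None:_,p,R=pose()
    d=R.inv().apply(tp-p);rv=np.degrees((R.inv()*tR).as_rotvec())
    print("shift mm",np.round(d*1e3,1),"turn deg",np.round(rv,2),"|",round(np.linalg.norm(d)*1e3,1),round(np.linalg.norm(rv),1))
C=np.array([.5139,-.2590,.1491]); AZ=15.4
E
python3 - <<'E'
from h import *
s=load("scene0");t=load("top0")
for tl in(35,37,39):
    k=keyR(AZ,tl).as_matrix()[:,2];tip=C-.161*k
    X=tip+.075*k;Xm=tip+.15*k
    print(tl,tip,"mouth",proj(s,X),proj(t,X),"under",proj(s,Xm),proj(t,Xm))
k=keyR(AZ,37).as_matrix()[:,2];tip=C-.161*k
L=[tip+a*k for a in(.075,.1,.125,.15)]+[C+np.array(b) for b in((0,0,0),)]+[C+.04*keyR(AZ,37).as_matrix()[:,1],C-.04*keyR(AZ,37).as_matrix()[:,1]]
crop(s,200,195,80,60,10,"ks.png",[proj(s,x) for x in L]);crop(t,380,195,80,60,10,"kt.png",[proj(t,x) for x in L])
K=keyR(AZ,37);T=toolR(K)
_,p,R=pose()
print("A");delta(np.array([.62,.02,.36]),R)
print("B: at A, to pregrasp");delta(C+.081*k,R,np.array([.62,.02,.36]),R);delta(p,T,p,R)
E
```

```text
35 [ 0.60293017 -0.23447701  0.01721652] mouth [230.17768847 243.81672611] [417.51026946 222.53569458] under [232.17743185 216.97534002] [427.77142967 236.37919729]
37 [ 0.60731334 -0.23326968  0.02051968] mouth [229.78956531 244.22891668] [417.34628375 221.44455701] under [232.12731152 217.02185476] [427.75096348 236.23453245]
39 [ 0.61158271 -0.2320937   0.0239795 ] mouth [229.40301956 244.60551494] [417.19574032 220.37047738] under [232.07759021 217.06343205] [427.73244695 236.09260191]
A
shift mm [-595.8 -452.  -129.1] turn deg [0. 0. 0.] | 759.0 0.0
B: at A, to pregrasp
shift mm [  76.1 -320.5  146.8] turn deg [0. 0. 0.] | 360.6 0.0
shift mm [0. 0. 0.] turn deg [-33.58 -19.4   58.12] | 0.0 69.9
```

View pics/ks.png

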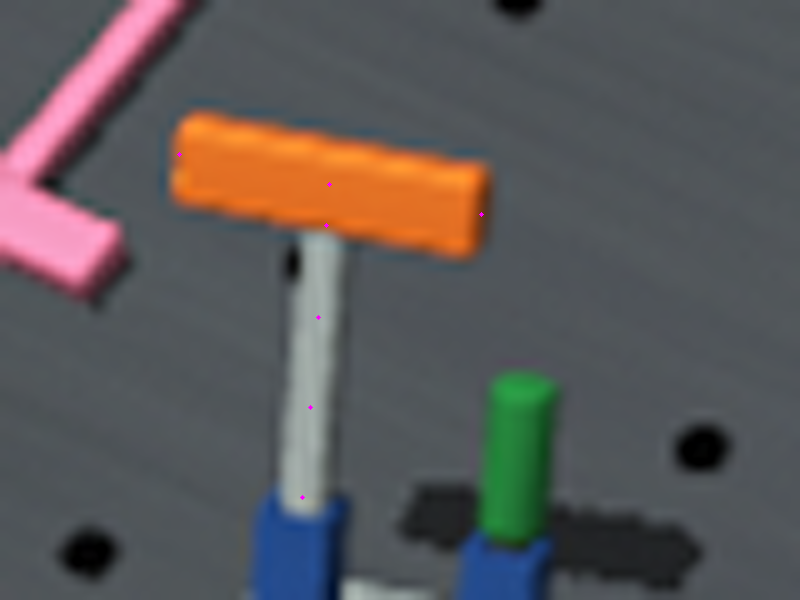

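View pics/kt.png

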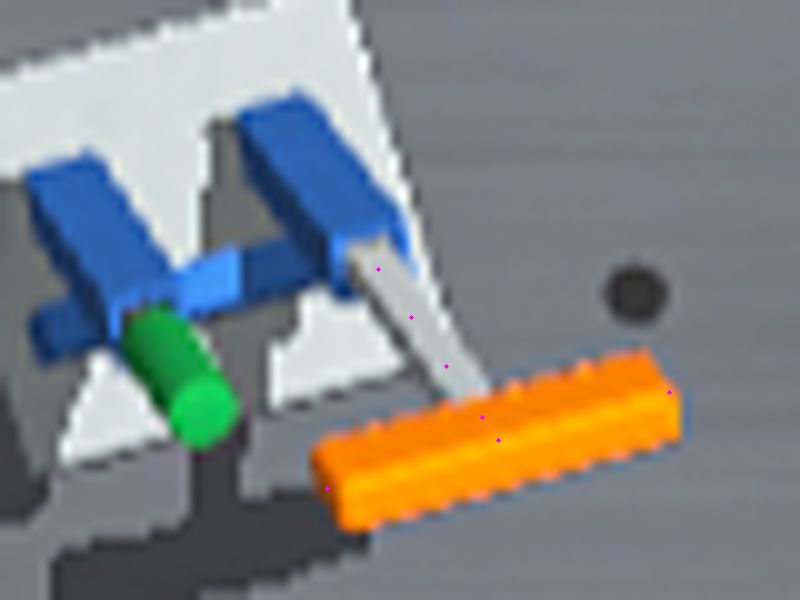

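The projected axis sits within about 1 px of the shaft and bar in both views. Moving to the waypoint over the middle.

move_arm(
  rows=[
    {"tx": -0.037, "ty": -0.028, "tz": -0.012},
    {"tx": -0.037, "ty": -0.028, "tz": -0.012},
    {"tx": -0.037, "ty": -0.028, "tz": -0.012},
    {"tx": -0.037, "ty": -0.028, "tz": -0.012},
    {"tx": -0.037, "ty": -0.028, "tz": -0.012},
    {"tx": -0.037, "ty": -0.028, "tz": -0.012},
    {"tx": -0.037, "ty": -0.028, "tz": -0.012},
    {"tx": -0.037, "ty": -0.028, "tz": -0.012},
    {"tx": -0.037, "ty": -0.028, "tz": -0.012},
    {"tx": -0.037, "ty": -0.028, "tz": -0.012},
    {"tx": -0.037, "ty": -0.028, "tz": -0.012},
    {"tx": -0.037, "ty": -0.028},
  ],
)

```text
schema error: expected keys tx, ty, tz, ax, ay, az, jaw
```

move_arm(
  rows=[
    {"tx": -0.037, "ty": -0.028, "tz": -0.012, "ax": 0, "ay": 0, "az": 0, "jaw": 0},
    {"tx": -0.037, "ty": -0.028, "tz": -0.012, "ax": 0, "ay": 0, "az": 0, "jaw": 0},
    {"tx": -0.037, "ty": -0.028, "tz": -0.012, "ax": 0, "ay": 0, "az": 0, "jaw": 0},
    {"tx": -0.037, "ty": -0.028, "tz": -0.012, "ax": 0, "ay": 0, "az": 0, "jaw": 0},
    {"tx": -0.037, "ty": -0.028, "tz": -0.012, "ax": 0, "ay": 0, "az": 0, "jaw": 0},
    {"tx": -0.037, "ty": -0.028, "tz": -0.012, "ax": 0, "ay": 0, "az": 0, "jaw": 0},
    {"tx": -0.037, "ty": -0.028, "tz": -0.012, "ax": 0, "ay": 0, "az": 0, "jaw": 0},
    {"tx": -0.037, "ty": -0.028, "tz": -0.012, "ax": 0, "ay": 0, "az": 0, "jaw": 0},
    {"tx": -0.037, "ty": -0.028, "tz": -0.012, "ax": 0, "ay": 0, "az": 0, "jaw": 0},
    {"tx": -0.037, "ty": -0.028, "tz": -0.012, "ax": 0, "ay": 0, "az": 0, "jaw": 0},
    {"tx": -0.037, "ty": -0.028, "tz": -0.012, "ax": 0, "ay": 0, "az": 0, "jaw": 0},
    {"tx": -0.037, "ty": -0.028, "tz": 0, "ax": 0, "ay": 0, "az": 0, "jaw": 0},
  ],
)

```text
time: 1.3
tool_pos: [0.5099, 0.1565, 0.3609]
tool_rot: [-0.002, 0.119, 0.993, -0.006]
contact_force: [0.5, 1.1, -0.2]
gripper_width: 1.0
```

```bash
python3 - <<'E'
from h import *
_,p,R=pose(); delta(np.array([.467,-.272,.32]),R); delta(p,toolR(keyR(AZ,37)))
E
```

```text
shift mm [ -59.5 -426.    45.9] turn deg [0. 0. 0.] | 432.5 0.0
shift mm [0. 0. 0.] turn deg [-34.1  -19.45  58.86] | 0.0 70.7
```

move_arm(
  rows=[
    {"tx": -0.006, "ty": -0.043, "tz": 0.004, "ax": 0, "ay": 0, "az": 0, "jaw": 0},
    {"tx": -0.006, "ty": -0.043, "tz": 0.004, "ax": 0, "ay": 0, "az": 0, "jaw": 0},
    {"tx": -0.006, "ty": -0.043, "tz": 0.004, "ax": 0, "ay": 0, "az": 0, "jaw": 0},
    {"tx": -0.006, "ty": -0.043, "tz": 0.004, "ax": 0, "ay": 0, "az": 0, "jaw": 0},
    {"tx": -0.006, "ty": -0.043, "tz": 0.004, "ax": 0, "ay": 0, "az": 0, "jaw": 0},
    {"tx": -0.006, "ty": -0.043, "tz": 0.004, "ax": 0, "ay": 0, "az": 0, "jaw": 0},
    {"tx": -0.006, "ty": -0.043, "tz": 0.004, "ax": 0, "ay": 0, "az": 0, "jaw": 0},
    {"tx": -0.006, "ty": -0.043, "tz": 0.004, "ax": 0, "ay": 0, "az": 0, "jaw": 0},
    {"tx": -0.006, "ty": -0.043, "tz": 0.004, "ax": 0, "ay": 0, "az": 0, "jaw": 0},
    {"tx": -0.006, "ty": -0.043, "tz": 0.004, "ax": 0, "ay": 0, "az": 0, "jaw": 0},
    {"tx": 0, "ty": 0, "tz": 0, "ax": -4, "ay": -2.3, "az": 6.9, "jaw": 0},
    {"tx": 0, "ty": 0, "tz": 0, "ax": -4, "ay": -2.3, "az": 6.9, "jaw": 0},
  ],
)

```text
time: 2.5
tool_pos: [0.4627, -0.2971, 0.3163]
tool_rot: [0.043, 0.243, 0.967, 0.061]
contact_force: [0.7, 0.4, 0.1]
gripper_width: 1.002
```

move_arm(
  rows=[
    {"tx": 0, "ty": 0, "tz": 0, "ax": -4, "ay": -2.3, "az": 6.9, "jaw": 0},
    {"tx": 0, "ty": 0, "tz": 0, "ax": -4, "ay": -2.3, "az": 6.9, "jaw": 0},
    {"tx": 0, "ty": 0, "tz": 0, "ax": -4, "ay": -2.3, "az": 6.9, "jaw": 0},
    {"tx": 0, "ty": 0, "tz": 0, "ax": -4, "ay": -2.3, "az": 6.9, "jaw": 0},
    {"tx": 0, "ty": 0, "tz": 0, "ax": -4, "ay": -2.3, "az": 6.9, "jaw": 0},
    {"tx": 0, "ty": 0, "tz": 0, "ax": -4, "ay": -2.3, "az": 6.9, "jaw": 0},
    {"tx": 0, "ty": 0, "tz": 0, "ax": -2, "ay": -1, "az": 3, "jaw": 0},
  ],
)

```text
time: 3.2
tool_pos: [0.4606, -0.2989, 0.3117]
tool_rot: [0.191, 0.589, 0.742, 0.257]
contact_force: [0.5, 0.9, -0.3]
gripper_width: 1.001
```

```bash
python3 - <<'E'
from h import *
K=keyR(AZ,37);k=K.as_matrix()[:,2]
s,p,R=pose(); print(p,s["joint_pos"],s["time"]); delta(C+.081*k,toolR(K))
E
```

```text
[ 0.46063927 -0.29891905  0.31170994] [-1.02184685 -0.39010886  1.96565386  0.63307693  1.39410766 -1.3103791 ] 3.2
shift mm [ 22.8 -49.9  85.7] turn deg [ 0.4   0.24 -2.2 ] | 101.8 2.2
```

move_arm(
  rows=[
    {"tx": 0.008, "ty": -0.017, "tz": 0.028, "ax": 0.2, "ay": 0.1, "az": -1.1, "jaw": 0},
    {"tx": 0.008, "ty": -0.017, "tz": 0.028, "ax": 0.2, "ay": 0.1, "az": -1.1, "jaw": 0},
    {"tx": 0.007, "ty": -0.016, "tz": 0.029, "ax": 0, "ay": 0, "az": 0, "jaw": 0},
    {"tx": 0, "ty": 0, "tz": 0, "ax": 0, "ay": 0, "az": 0, "jaw": 0},
  ],
)

```text
time: 3.6
tool_pos: [0.464, -0.2721, 0.2095]
tool_rot: [0.193, 0.576, 0.754, 0.251]
contact_force: [0.5, -0.3, 0.1]
gripper_width: 1.0
```

```bash
python3 - <<'E'
from h import *
K=keyR(AZ,37);k=K.as_matrix()[:,2]
s,p,R=pose(); print(p,s["joint_pos"],s["time"]); delta(C-.019*k,toolR(K))
f=grab("scene","s1");crop(f,170,140,130,110,6,"s1.png")
f=grab("top","t1");crop(f,360,170,130,110,6,"t1.png")
E
```

```text
[ 0.46396224 -0.27209866  0.20948964] [-0.97885498 -0.36517899  2.11602125  0.64775362  1.23087733 -1.41749305] 3.6
shift mm [-0.4  5.  98.3] turn deg [-0.07  0.16 -0.11] | 98.4 0.2
```

View pics/s1.png

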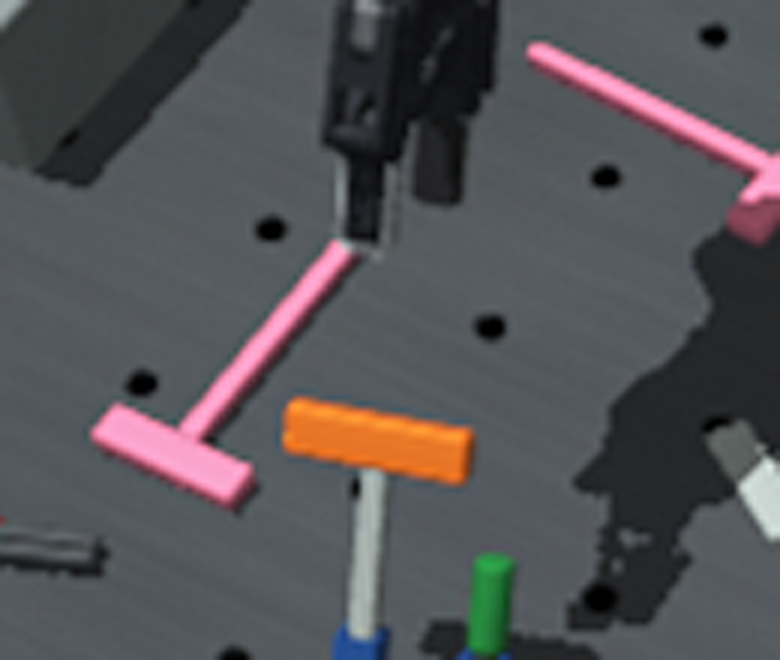

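View pics/t1.png

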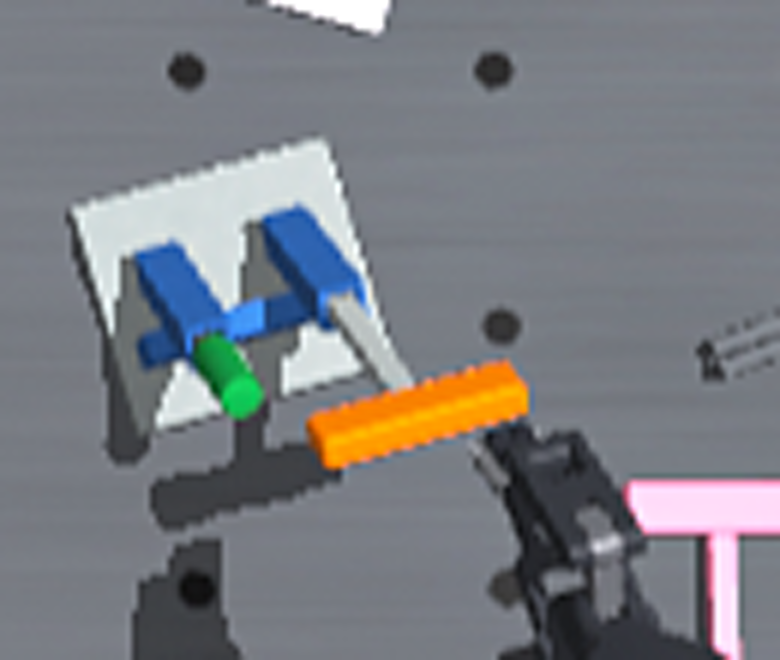

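The open jaws (scene ≈(230,175), top ≈(445,245)) line up with the bar, on the shaft axis. Advancing 98 mm, then closing.

move_arm(
  rows=[
    {"tx": 0, "ty": 0.003, "tz": 0.02, "ax": 0, "ay": 0, "az": 0, "jaw": 0},
    {"tx": 0, "ty": 0.002, "tz": 0.02, "ax": 0, "ay": 0, "az": 0, "jaw": 0},
    {"tx": 0, "ty": 0, "tz": 0.02, "ax": 0, "ay": 0, "az": 0, "jaw": 0},
    {"tx": 0, "ty": 0, "tz": 0.02, "ax": 0, "ay": 0, "az": 0, "jaw": 0},
    {"tx": 0, "ty": 0, "tz": 0.016, "ax": 0, "ay": 0, "az": 0, "jaw": 0},
    {"tx": 0, "ty": 0, "tz": 0, "ax": 0, "ay": 0, "az": 0, "jaw": 0},
  ],
)

```text
time: 4.3
tool_pos: [0.5354, -0.2706, 0.1608]
tool_rot: [0.212, 0.572, 0.753, 0.248]
contact_force: [-0.4, -0.3, -0.8]
gripper_width: 1.005
```

```bash
python3 - <<'E'
from h import *
K=keyR(AZ,37);k=K.as_matrix()[:,2]
s,p,R=pose(); print(p,s["contact_force"],s["time"]); delta(C-.019*k,toolR(K))
f=grab("scene","s2");crop(f,170,140,130,110,6,"s2.png")
f=grab("top","t2");crop(f,360,170,130,110,6,"t2.png")
E
```

```text
[ 0.53543609 -0.27062724  0.16083492] [-0.39253398 -0.32013275 -0.80034741] 4.3
shift mm [ 17.8 -21.2  16.8] turn deg [0.97 1.93 0.82] | 32.4 2.3
```

View pics/s2.png

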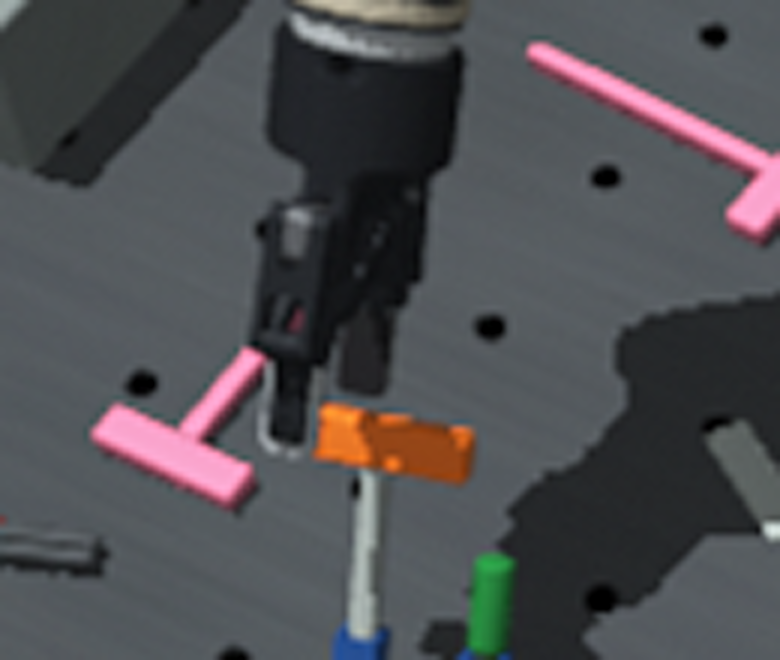

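View pics/t2.png

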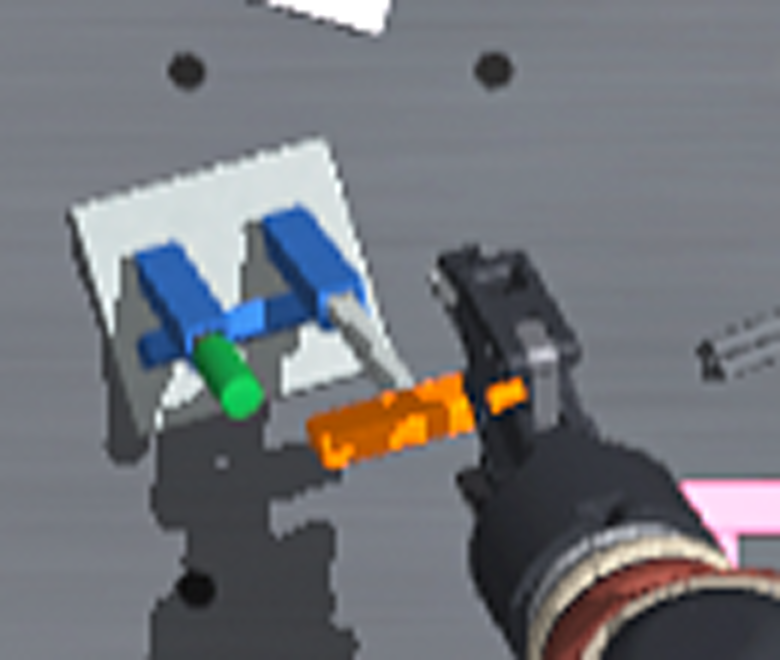

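The tool slid about 18 mm sideways along the bar, though nothing is in contact. A joint limit may be near, so I'll check the joints.

```bash
python3 - <<'E'
from h import *
s,p,R=pose(); print(s["joint_pos"],p,R.as_matrix())
E
```

```text
[-0.8534584  -0.18947231  2.06481664  0.68477517  1.0214531  -1.42056392] [ 0.53548239 -0.27159955  0.16268616] [[-0.25558294  0.75511554  0.60372004]
 [ 0.96602847  0.22420203  0.12853964]
 [-0.03829298  0.61606329 -0.78676532]]
```

move_arm(
  rows=[
    {"tx": 0.006, "ty": -0.01, "tz": 0, "ax": 0, "ay": 0, "az": 0, "jaw": 0},
  ],
)

```text
time: 4.5
tool_pos: [0.5274, -0.2696, 0.1594]
tool_rot: [0.216, 0.571, 0.753, 0.247]
contact_force: [0.5, -0.9, -0.7]
gripper_width: 1.003
```

```bash
python3 - <<'E'
from h import *
K=keyR(AZ,37);k=K.as_matrix()[:,2]
s,p,R=pose(); print(p,s["contact_force"],s["time"],s["joint_vel"]); delta(C-.019*k,toolR(K))
E
```

```text
[ 0.52737364 -0.26963868  0.15937637] [ 0.52671403 -0.86449868 -0.71686334] 4.5 [-0.11241538 -0.18746475  0.26559021  0.04459117  0.00365546 -0.16015442]
shift mm [ 14.9 -14.5  20.2] turn deg [1.19 2.3  1.02] | 29.0 2.8
```

move_arm(
  rows=[
    {"tx": 0, "ty": 0, "tz": 0, "ax": 0, "ay": 0, "az": 0, "jaw": 0},
  ],
)

```text
time: 4.6
tool_pos: [0.5263, -0.2695, 0.1592]
tool_rot: [0.215, 0.571, 0.753, 0.247]
contact_force: [0.2, 1.0, -0.2]
gripper_width: 0.997
```

```bash
python3 - <<'E'
from h import *
K=keyR(AZ,37);k=K.as_matrix()[:,2]
s,p,R=pose(); print(p,s["contact_force"],s["time"],s["joint_vel"]); delta(C-.019*k,toolR(K))
E
```

```text
[ 0.52625177 -0.26951021  0.15923184] [ 0.23201168  0.99094248 -0.21278625] 4.6 [-0.0033927  -0.01046388 -0.04644549  0.01089899 -0.0058554   0.00669116]
shift mm [ 14.5 -13.6  20.8] turn deg [1.16 2.3  1.  ] | 28.7 2.8
```

move_arm(
  rows=[
    {"tx": 0.007, "ty": -0.007, "tz": 0, "ax": 0.6, "ay": 1.2, "az": 0.5, "jaw": 0},
    {"tx": 0.007, "ty": -0.007, "tz": 0, "ax": 0.6, "ay": 1.2, "az": 0.5, "jaw": 0},
    {"tx": 0, "ty": 0, "tz": 0, "ax": 0, "ay": 0, "az": 0, "jaw": 0},
  ],
)

```text
time: 4.9
tool_pos: [0.5102, -0.2591, 0.1511]
tool_rot: [0.191, 0.575, 0.754, 0.253]
contact_force: [-0.3, 0.6, -0.8]
gripper_width: 1.001
```

```bash
python3 - <<'E'
from h import *
K=keyR(AZ,37);k=K.as_matrix()[:,2]
s,p,R=pose(); print(p,s["contact_force"],s["time"],s["joint_pos"]); delta(C-.019*k,toolR(K))
E
```

```text
[ 0.51024548 -0.25910647  0.15110864] [-0.32350172  0.59599456 -0.80342323] 4.9 [-0.87887791 -0.22172361  2.10654897  0.67556893  1.07080326 -1.42455908]
shift mm [-0.9  1.7 22.7] turn deg [-0.08 -0.14 -0.08] | 22.8 0.2
```

move_arm(
  rows=[
    {"tx": 0, "ty": 0, "tz": 0.01, "ax": 0, "ay": 0, "az": 0, "jaw": 0},
  ],
)

```text
time: 5.0
tool_pos: [0.5164, -0.2584, 0.1442]
tool_rot: [0.192, 0.575, 0.754, 0.252]
contact_force: [-0.2, -0.5, 0.3]
gripper_width: 1.0
```

```bash
python3 - <<'E'
from h import *
K=keyR(AZ,37);k=K.as_matrix()[:,2]
s,p,R=pose(); print(p,s["contact_force"],s["time"],s["joint_pos"]); delta(C-.019*k,toolR(K))
E
```

```text
[ 0.51637087 -0.25840239  0.1441875 ] [-0.24272734 -0.46813066  0.28158125] 5.0 [-0.86755379 -0.20242321  2.10342017  0.68116567  1.04871004 -1.42741235]
shift mm [ 0.1  0.9 13.5] turn deg [-0.    0.01 -0.06] | 13.6 0.1
```

Tracking is good in small steps, so the earlier drift came from speed. Finishing the approach and closing.

move_arm(
  rows=[
    {"tx": 0, "ty": 0.001, "tz": 0.006, "ax": 0, "ay": 0, "az": 0, "jaw": 0},
    {"tx": 0, "ty": 0, "tz": 0.006, "ax": 0, "ay": 0, "az": 0, "jaw": 0},
    {"tx": 0, "ty": 0, "tz": 0, "ax": 0, "ay": 0, "az": 0, "jaw": 0},
  ],
)

```text
time: 5.3
tool_pos: [0.5247, -0.2549, 0.1322]
tool_rot: [0.191, 0.575, 0.754, 0.253]
contact_force: [0.1, 0.4, 0.1]
gripper_width: 1.001
```

```bash
python3 - <<'E'
from h import *
K=keyR(AZ,37);k=K.as_matrix()[:,2]
s,p,R=pose(); print(p,s["contact_force"],s["time"],s["joint_pos"]); delta(C-.019*k,toolR(K))
f=grab("scene","s3");crop(f,170,140,130,110,6,"s3.png")
f=grab("top","t3");crop(f,360,170,130,110,6,"t3.png")
E
```

```text
[ 0.52468658 -0.25487032  0.13219416] [0.14334226 0.42830155 0.14349143] 5.3 [-0.84908484 -0.17202519  2.09914177  0.68797595  1.02060455 -1.42924383]
shift mm [-1.1  1.  -1.4] turn deg [-0.09 -0.16 -0.13] | 2.1 0.2
```

View pics/s3.png

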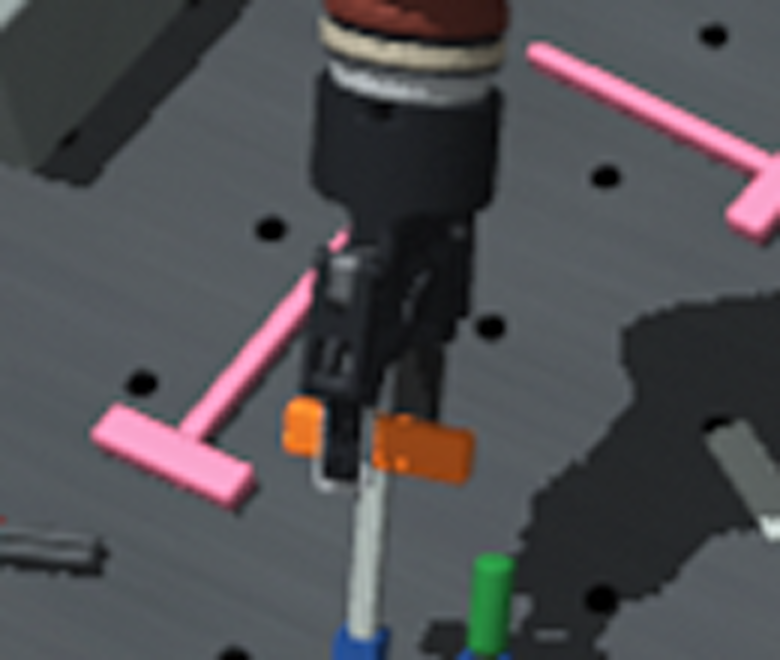

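View pics/t3.png

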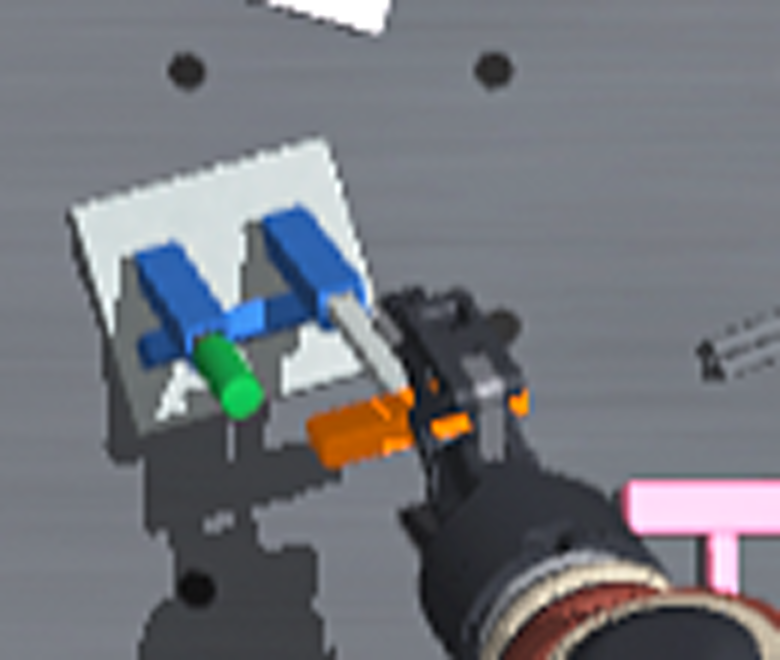

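The jaws straddle the bar at its middle, in scene ≈(228,212) with orange showing on both sides. Closing.

move_arm(
  rows=[
    {"tx": 0, "ty": 0, "tz": 0, "ax": 0, "ay": 0, "az": 0, "jaw": 255},
    {"tx": 0, "ty": 0, "tz": 0, "ax": 0, "ay": 0, "az": 0, "jaw": 255},
    {"tx": 0, "ty": 0, "tz": 0, "ax": 0, "ay": 0, "az": 0, "jaw": 255},
    {"tx": 0, "ty": 0, "tz": 0, "ax": 0, "ay": 0, "az": 0, "jaw": 255},
    {"tx": 0, "ty": 0, "tz": 0, "ax": 0, "ay": 0, "az": 0, "jaw": 255},
    {"tx": 0, "ty": 0, "tz": 0, "ax": 0, "ay": 0, "az": 0, "jaw": 255},
    {"tx": 0, "ty": 0, "tz": 0, "ax": 0, "ay": 0, "az": 0, "jaw": 255},
    {"tx": 0, "ty": 0, "tz": 0, "ax": 0, "ay": 0, "az": 0, "jaw": 255},
  ],
)

```text
time: 6.2
tool_pos: [0.5251, -0.2559, 0.1343]
tool_rot: [0.192, 0.575, 0.754, 0.253]
contact_force: [0.1, -0.7, 0.6]
gripper_width: 0.153
```

```bash
python3 - <<'E'
from h import *
K=keyR(AZ,37);k=K.as_matrix()[:,2]
s,p,R=pose(); print(p,s["contact_force"],s["ft_torque"],s["gripper_width"]*85,s["time"],s["joint_pos"]); delta(C-.019*k,toolR(K))
E
```

```text
[ 0.52513999 -0.25590095  0.13427396] [ 0.06462934 -0.72515096  0.63006806] [-0.0783982   0.17011537  0.0308522 ] 13.009232786956414 6.2 [-0.84993887 -0.1741657   2.09770724  0.68839892  1.021056   -1.42920919]
shift mm [-0.  -0.4  0.1] turn deg [ 0.02 -0.01 -0.07] | 0.4 0.1
```

move_arm(
  rows=[
    {"tx": 0, "ty": 0, "tz": -0.01, "ax": 0, "ay": 0, "az": 0, "jaw": 255},
    {"tx": 0, "ty": 0, "tz": -0.01, "ax": 0, "ay": 0, "az": 0, "jaw": 255},
    {"tx": 0, "ty": 0, "tz": -0.01, "ax": 0, "ay": 0, "az": 0, "jaw": 255},
  ],
)

```text
time: 6.5
tool_pos: [0.5068, -0.2596, 0.1584]
tool_rot: [0.191, 0.575, 0.754, 0.254]
contact_force: [2.2, -0.5, -2.1]
gripper_width: 0.158
```

```bash
python3 - <<'E'
from h import *
K=keyR(AZ,37);k=K.as_matrix()[:,2]
s,p,R=pose(); print(p,s["contact_force"],s["ft_torque"],s["gripper_width"]*85,s["time"]); delta(C+.071*k,toolR(K))
E
```

```text
[ 0.50683667 -0.25963336  0.1583946 ] [ 2.22527988 -0.47464046 -2.13723419] [-0.10390561  0.02698854 -0.09515786] 13.399234067277057 6.5
shift mm [ -1.1   0.  -59.4] turn deg [ 0.03 -0.19 -0.14] | 59.4 0.2
```

move_arm(
  rows=[
    {"tx": 0, "ty": 0, "tz": -0.01, "ax": 0, "ay": 0, "az": 0, "jaw": 255},
    {"tx": -0.001, "ty": 0, "tz": -0.01, "ax": 0, "ay": 0, "az": 0, "jaw": 255},
    {"tx": 0, "ty": 0, "tz": -0.01, "ax": 0, "ay": 0, "az": 0, "jaw": 255},
    {"tx": 0, "ty": 0, "tz": -0.01, "ax": 0, "ay": 0, "az": 0, "jaw": 255},
  ],
)

```text
time: 6.9
tool_pos: [0.4811, -0.2681, 0.1937]
tool_rot: [0.191, 0.575, 0.754, 0.253]
contact_force: [0.4, -0.5, -3.1]
gripper_width: 0.157
```

```bash
python3 - <<'E'
from h import *
K=keyR(AZ,37);k=K.as_matrix()[:,2]
s,p,R=pose(); print(p,s["contact_force"],s["ft_torque"],s["gripper_width"]*85,s["time"]); delta(C+.071*k,toolR(K))
E
```

```text
[ 0.48107229 -0.26810022  0.19367282] [ 0.447284   -0.46153631 -3.14614352] [-0.16228617  0.52073763 -0.08350418] 13.32562143124395 6.9
shift mm [  0.1   0.4 -14.9] turn deg [-0.03 -0.11 -0.11] | 14.9 0.2
```

move_arm(
  rows=[
    {"tx": 0, "ty": 0, "tz": -0.01, "ax": 0, "ay": 0, "az": 0, "jaw": 255},
    {"tx": 0, "ty": 0, "tz": -0.01, "ax": 0, "ay": 0, "az": 0, "jaw": 255},
    {"tx": 0, "ty": 0, "tz": -0.01, "ax": 0, "ay": 0, "az": 0, "jaw": 255},
    {"tx": 0, "ty": 0, "tz": 0, "ax": 0, "ay": 0, "az": 0, "jaw": 255},
  ],
)

```text
time: 7.3
tool_pos: [0.4608, -0.2745, 0.2206]
tool_rot: [0.192, 0.576, 0.754, 0.251]
contact_force: [-0.1, 0.0, -1.6]
gripper_width: 0.154
```

```bash
python3 - <<'E'
from h import *
K=keyR(AZ,37);k=K.as_matrix()[:,2]
s,p,R=pose(); print(p,s["contact_force"],s["ft_torque"],s["gripper_width"]*85,s["time"]); delta(C+.071*k,toolR(K))
f=grab("scene","s4");crop(f,170,140,130,130,5,"s4.png")
f=grab("top","t4");crop(f,360,170,130,110,5,"t4.png")
E
```

```text
[ 0.46079414 -0.27451515  0.2206488 ] [-0.06757317  0.00622958 -1.621072  ] [-0.10874405  0.48322544  0.00665023] 13.089957889941402 7.3
shift mm [ 0.9  1.2 19.4] turn deg [-0.16  0.04 -0.07] | 19.5 0.2
```

View pics/s4.png

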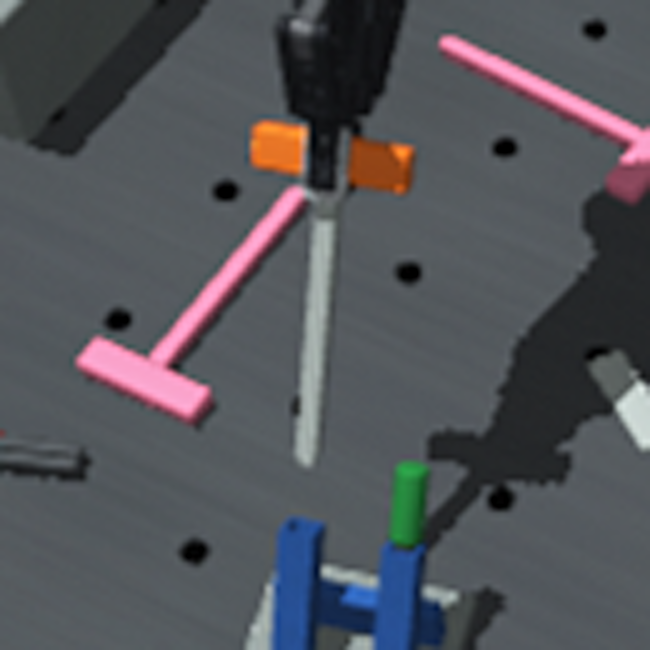

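View pics/t4.png

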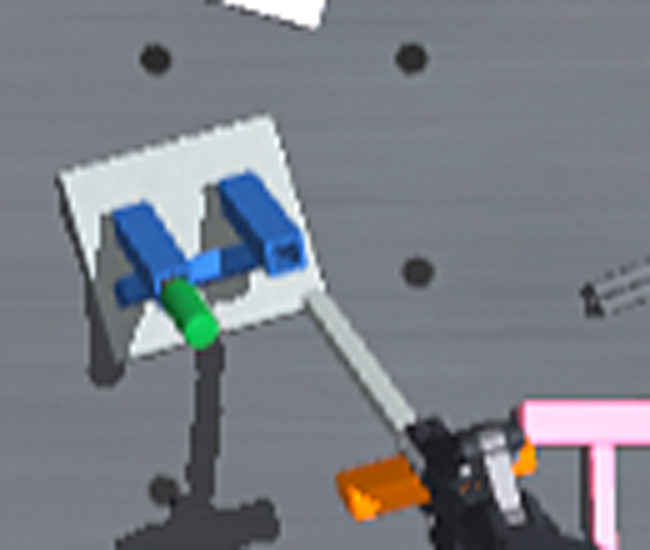

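The key is clear of the bore: scene shows the tip at ≈(231,233) with the empty bore at (230,245). Now I lift, turn upright and move over the screw.

```bash
python3 - <<'E'
from h import *
s,p,R=pose(); T=toolR(keyR(56,0))
delta(p+np.array([.01,.01,.12]),R); 
delta(p,T); 
delta(np.array([.555,.023,.30]),T,np.array([.47,-.265,.341]),T)
E
```

```text
shift mm [  7.3  81.7 -88.7] turn deg [0. 0. 0.] | 120.8 0.0
shift mm [0. 0. 0.] turn deg [ 35.27  12.93 -39.26] | 0.0 54.3
shift mm [ 90.6 286.3  41. ] turn deg [0. 0. 0.] | 303.1 0.0
```

move_arm(
  rows=[
    {"tx": 0.002, "ty": 0.02, "tz": -0.022, "ax": 0, "ay": 0, "az": 0, "jaw": 255},
    {"tx": 0.002, "ty": 0.02, "tz": -0.022, "ax": 0, "ay": 0, "az": 0, "jaw": 255},
    {"tx": 0.002, "ty": 0.02, "tz": -0.022, "ax": 0, "ay": 0, "az": 0, "jaw": 255},
    {"tx": 0.002, "ty": 0.02, "tz": -0.022, "ax": 0, "ay": 0, "az": 0, "jaw": 255},
    {"tx": 0, "ty": 0, "tz": 0, "ax": 3.6, "ay": 1.3, "az": -4, "jaw": 255},
    {"tx": 0, "ty": 0, "tz": 0, "ax": 3.6, "ay": 1.3, "az": -4, "jaw": 255},
    {"tx": 0, "ty": 0, "tz": 0, "ax": 3.6, "ay": 1.3, "az": -4, "jaw": 255},
    {"tx": 0, "ty": 0, "tz": 0, "ax": 3.6, "ay": 1.3, "az": -4, "jaw": 255},
    {"tx": 0, "ty": 0, "tz": 0, "ax": 3.6, "ay": 1.3, "az": -4, "jaw": 255},
  ],
)

```text
time: 8.3
tool_pos: [0.4687, -0.2603, 0.3331]
tool_rot: [0.086, 0.439, 0.885, 0.125]
contact_force: [-0.3, -0.2, -2.7]
gripper_width: 0.154
```

move_arm(
  rows=[
    {"tx": 0, "ty": 0, "tz": 0, "ax": 3.6, "ay": 1.3, "az": -4, "jaw": 255},
    {"tx": 0, "ty": 0, "tz": 0, "ax": 3.6, "ay": 1.3, "az": -4, "jaw": 255},
    {"tx": 0, "ty": 0, "tz": 0, "ax": 3.6, "ay": 1.3, "az": -4, "jaw": 255},
    {"tx": 0, "ty": 0, "tz": 0, "ax": 3.6, "ay": 1.3, "az": -4, "jaw": 255},
    {"tx": 0, "ty": 0, "tz": 0, "ax": 0, "ay": 0, "az": 0, "jaw": 255},
  ],
)

```text
time: 8.8
tool_pos: [0.471, -0.2579, 0.3291]
tool_rot: [0.0, 0.306, 0.952, 0.019]
contact_force: [-1.2, -0.2, -2.4]
gripper_width: 0.152
```

```bash
python3 - <<'E'
from h import *
s,p,R=pose(); T=toolR(keyR(56,0)); print(p,s["joint_pos"])
delta(np.array([.555,.023,.30]),T)
E
```

```text
[ 0.47100962 -0.25791753  0.32911641] [-0.65851546 -0.19298209  1.6860771   0.03608783  1.66045975 -1.60509179]
shift mm [ 94.8 276.1  40.2] turn deg [ 2.09 -0.58 -1.59] | 294.6 2.7
```

move_arm(
  rows=[
    {"tx": 0.009, "ty": 0.028, "tz": 0.003, "ax": 0.2, "ay": 0, "az": -0.2, "jaw": 255},
    {"tx": 0.009, "ty": 0.028, "tz": 0.003, "ax": 0.2, "ay": 0, "az": -0.2, "jaw": 255},
    {"tx": 0.009, "ty": 0.028, "tz": 0.003, "ax": 0.2, "ay": 0, "az": -0.2, "jaw": 255},
    {"tx": 0.009, "ty": 0.028, "tz": 0.003, "ax": 0.2, "ay": -0.1, "az": -0.2, "jaw": 255},
    {"tx": 0.009, "ty": 0.028, "tz": 0.003, "ax": 0.2, "ay": -0.1, "az": -0.2, "jaw": 255},
    {"tx": 0.009, "ty": 0.028, "tz": 0.003, "ax": 0.2, "ay": -0.1, "az": -0.2, "jaw": 255},
    {"tx": 0.009, "ty": 0.028, "tz": 0.003, "ax": 0.2, "ay": -0.1, "az": -0.2, "jaw": 255},
    {"tx": 0.009, "ty": 0.028, "tz": 0.003, "ax": 0.2, "ay": -0.1, "az": -0.2, "jaw": 255},
    {"tx": 0.009, "ty": 0.026, "tz": 0.003, "ax": 0.2, "ay": -0.1, "az": 0, "jaw": 255},
    {"tx": 0.009, "ty": 0.015, "tz": 0.003, "ax": 0.2, "ay": 0, "az": 0, "jaw": 255},
    {"tx": 0, "ty": 0, "tz": 0, "ax": 0, "ay": 0, "az": 0, "jaw": 255},
  ],
)

```text
time: 9.9
tool_pos: [0.5518, 0.0229, 0.2982]
tool_rot: [-0.003, 0.302, 0.953, 0.011]
contact_force: [-0.6, -0.2, -2.4]
gripper_width: 0.156
```

```bash
python3 - <<'E'
from h import *
s,p,R=pose(); T=toolR(keyR(56,0)); print(p,s["joint_pos"])
delta(np.array([.555,.023,.25]),T)
f=grab("scene","s5");crop(f,260,190,120,120,5,"s5.png")
f=grab("top","t5");crop(f,240,170,130,110,5,"t5.png")
E
```

```text
[0.55183904 0.022895   0.29818249] [-0.10448667 -0.15310301  1.70114283  0.02192272  1.59515651 -1.06125476]
shift mm [-3.1  1.  48.2] turn deg [ 1.06 -0.68 -1.15] | 48.3 1.7
```

View pics/s5.png

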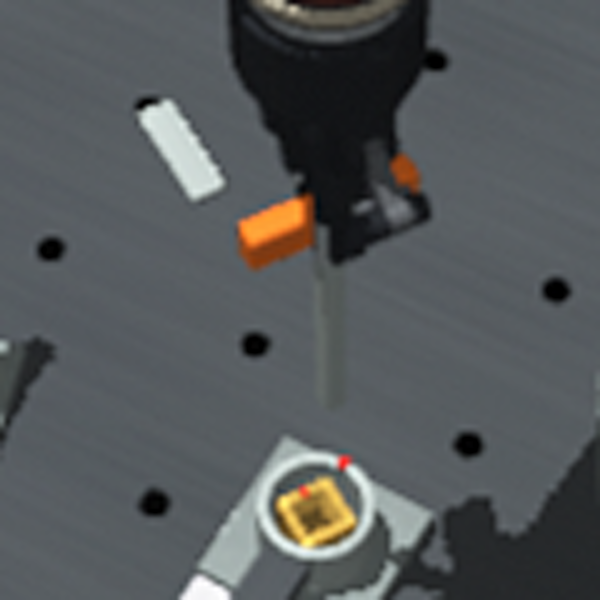

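View pics/t5.png

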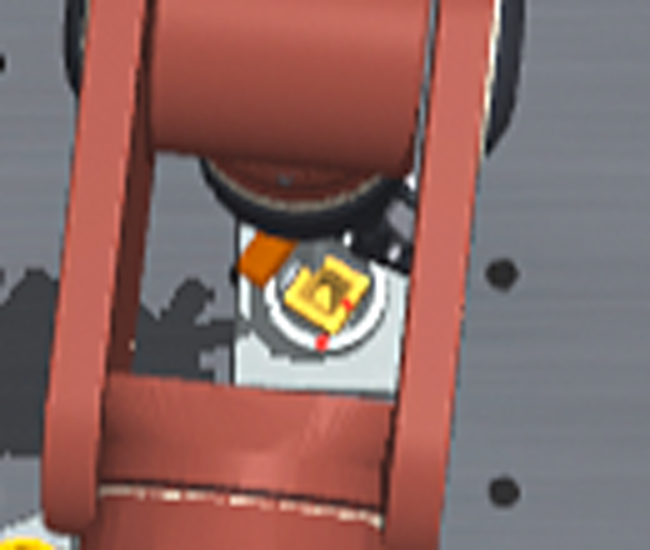

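move_arm(
  rows=[
    {"tx": -0.001, "ty": 0, "tz": 0.01, "ax": 0.3, "ay": -0.2, "az": -0.3, "jaw": 255},
    {"tx": -0.001, "ty": 0, "tz": 0.01, "ax": 0.3, "ay": -0.2, "az": -0.3, "jaw": 255},
    {"tx": -0.001, "ty": 0, "tz": 0.01, "ax": 0.3, "ay": -0.2, "az": -0.3, "jaw": 255},
    {"tx": 0, "ty": 0, "tz": 0.01, "ax": 0.2, "ay": -0.1, "az": -0.2, "jaw": 255},
    {"tx": 0, "ty": 0, "tz": 0.007, "ax": 0, "ay": 0, "az": 0, "jaw": 255},
    {"tx": 0, "ty": 0, "tz": 0, "ax": 0, "ay": 0, "az": 0, "jaw": 255},
  ],
)

```text
time: 10.6
tool_pos: [0.5537, 0.0158, 0.246]
tool_rot: [-0.0, 0.296, 0.955, -0.002]
contact_force: [0.2, 0.3, -2.9]
gripper_width: 0.15
```

```bash
python3 - <<'E'
from h import *
s,p,R=pose(); T=toolR(keyR(56,0)); print(p,s["contact_force"],s["ft_torque"])
delta(np.array([.555,.023,.25]),T)
z=R.as_matrix()[:,2]
f=grab("scene","s6");t=grab("top","t6")
P=[p+.142*z,p+.08*z,p+.02*z]
print([proj(f,x) for x in P],[proj(t,x) for x in P])
crop(f,280,220,80,80,7,"s6.png",[proj(f,x) for x in P]);crop(t,265,190,80,80,7,"t6.png",[proj(t,x) for x in P])
E
```

```text
[0.55371758 0.01576354 0.24602101] [ 0.17027984  0.28634355 -2.93288972] [-0.02386193  0.01200025 -0.05053077]
shift mm [ 3.   6.7 -4. ] turn deg [-0.23  0.05 -0.44] | 8.4 0.5
[array([320.4352835 , 279.33742252]), array([320.79593382, 266.85755879]), array([321.17630572, 253.69525412])] [array([307.42354164, 224.68545287]), array([306.62767901, 220.33572592]), array([305.77649805, 215.68366083])]
```

View pics/s6.png

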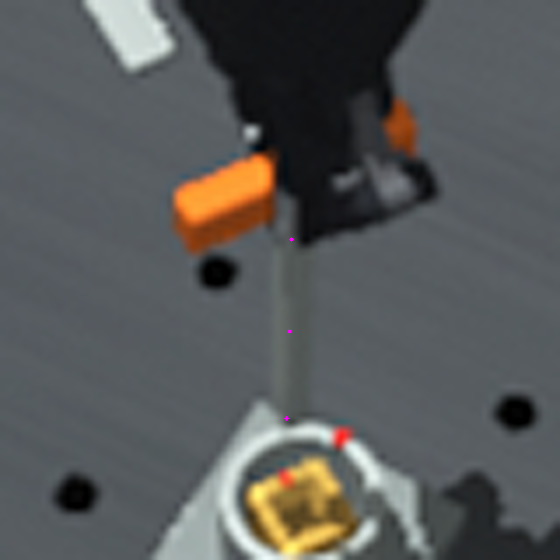

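View pics/t6.png

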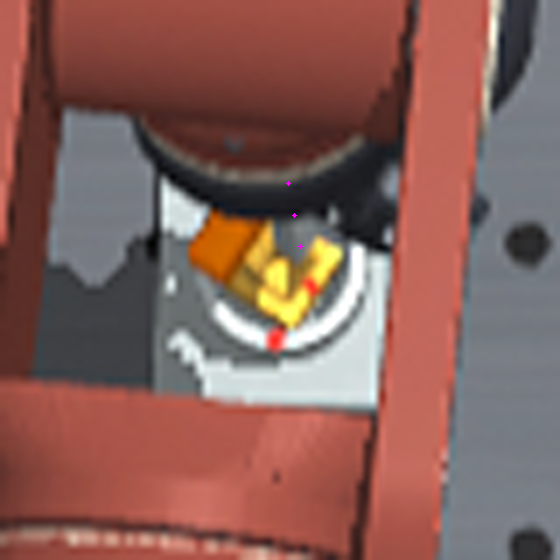

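The shaft lies on the predicted tool axis to within about 1 px (tip at scene ≈(321,280)), so there's no tilt in the grip. Correcting the 7 mm offset.

move_arm(
  rows=[
    {"tx": 0.0015, "ty": 0.003, "tz": 0, "ax": -0.1, "ay": 0, "az": -0.2, "jaw": 255},
    {"tx": 0.001, "ty": 0.003, "tz": 0, "ax": -0.1, "ay": 0, "az": -0.2, "jaw": 255},
    {"tx": 0, "ty": 0, "tz": 0, "ax": 0, "ay": 0, "az": 0, "jaw": 255},
  ],
)

```text
time: 11.0
tool_pos: [0.5567, 0.0227, 0.2494]
tool_rot: [0.003, 0.292, 0.956, 0.0]
contact_force: [0.5, -0.3, -2.6]
gripper_width: 0.149
```

```bash
cat > chk.py <<'E'
from h import *
import sys
n=sys.argv[1];tz=float(sys.argv[2]);az=float(sys.argv[3]) if len(sys.argv)>3 else 56
s,p,R=pose(); T=toolR(keyR(az,0)); print(s["time"],p,s["contact_force"],s["ft_torque"],"w",s["gripper_width"])
delta(np.array([.555,.023,tz]),T)
if n!="-":
    z=R.as_matrix()[:,2]
    f=grab("scene","s"+n);t=grab("top","t"+n)
    P=[p+.142*z,p+.08*z,p+.02*z]
    crop(f,280,220,80,80,7,f"s{n}.png",[proj(f,x) for x in P]);crop(t,265,190,80,80,7,f"t{n}.png",[proj(t,x) for x in P])
E
python3 chk.py 7 .25
```

```text
11.0 [0.55668485 0.02271285 0.24942821] [ 0.53212767 -0.33959366 -2.64248006] [-0.00602542  0.01138235  0.03316411] w 0.14912695187387834
shift mm [ 1.6 -0.7 -0.6] turn deg [0.15 0.31 0.  ] | 1.8 0.3
```

View pics/s7.png

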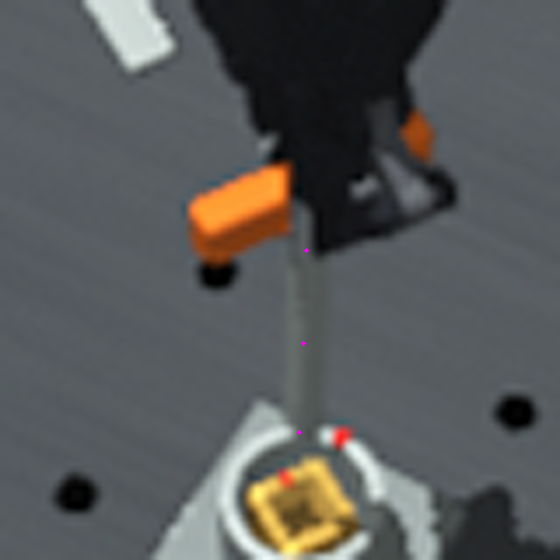

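View pics/t7.png

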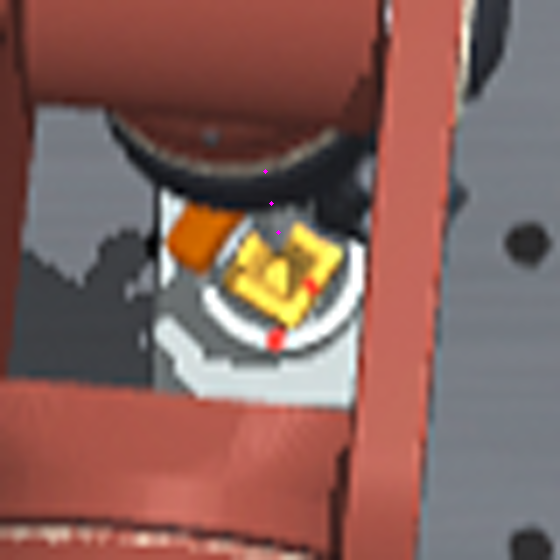

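```bash
python3 - <<'E'
from h import *
a=load("s7");b=load("t7")
g=lambda f,x,y:cv2.resize(f["color"][y:y+40,x:x+32,::-1],None,fx=12,fy=12,interpolation=cv2.INTER_NEAREST)
cv2.imwrite("pics/z7.png",np.hstack([g(a,306,262),g(b,288,210)]))
E
```

```text
(no output)
```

View pics/z7.png

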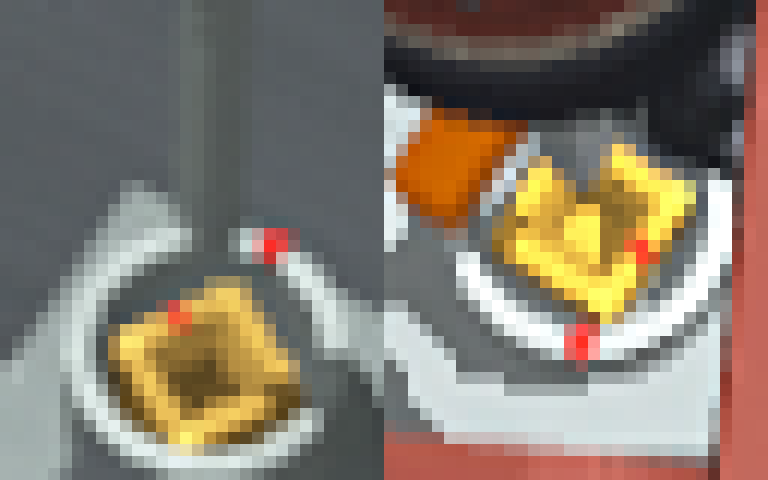

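```bash
python3 - <<'E'
from h import *
a=load("s7");b=load("t7")
print(tri(a,(323.3,281.8),b,(304.4,224.5)))
_,p,R=pose();print(p+.142*R.as_matrix()[:,2])
for z in(.1,.107):print(plane(a,(323.3,281.8),z),plane(b,(304.4,224.5),z))
E
```

```text
(array([0.55437465, 0.02296826, 0.09982771]), np.float64(0.001244815149840106))
[0.55741082 0.02232255 0.10735554]
[0.55422517 0.02358703 0.1       ] [0.55459166 0.02239011 0.1       ]
[0.55754045 0.02522759 0.107     ] [0.55349798 0.02218018 0.107     ]
```

Tip triangulates to ≈(0.555,0.023,0.10), over the screw within 2 mm. Descending gently.

move_arm(
  rows=[
    {"tx": 0.001, "ty": 0, "tz": 0.006, "ax": 0.1, "ay": 0.2, "az": 0, "jaw": 255},
    {"tx": 0, "ty": 0, "tz": 0.006, "ax": 0, "ay": 0, "az": 0, "jaw": 255},
    {"tx": 0, "ty": 0, "tz": 0.006, "ax": 0, "ay": 0, "az": 0, "jaw": 255},
    {"tx": 0, "ty": 0, "tz": 0.006, "ax": 0, "ay": 0, "az": 0, "jaw": 255},
    {"tx": 0, "ty": 0, "tz": 0.006, "ax": 0, "ay": 0, "az": 0, "jaw": 255},
    {"tx": 0, "ty": 0, "tz": 0, "ax": 0, "ay": 0, "az": 0, "jaw": 255},
  ],
)

```text
time: 11.7
tool_pos: [0.5553, 0.023, 0.2159]
tool_rot: [0.0, 0.293, 0.956, -0.0]
contact_force: [-0.3, -0.4, -2.3]
gripper_width: 0.151
```

```bash
python3 chk.py 8 .202; python3 - <<'E'
from h import *
a=load("s8");b=load("t8")
g=lambda f,x,y:cv2.resize(f["color"][y:y+40,x:x+32,::-1],None,fx=12,fy=12,interpolation=cv2.INTER_NEAREST)
cv2.imwrite("pics/z8.png",np.hstack([g(a,306,262),g(b,288,210)]))
E
```

```text
11.7 [0.55527218 0.0229956  0.21586982] [-0.33944001 -0.35442207 -2.29663472] [ 0.00508297  0.03766014 -0.01362171] w 0.15068767565756866
shift mm [ 0.2 -0.1 13.9] turn deg [-0.02  0.03 -0.02] | 13.9 0.0
```

View pics/z8.png

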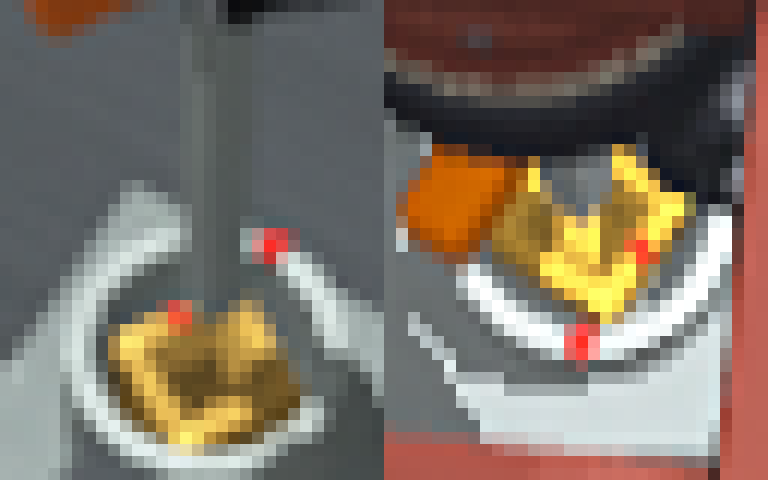

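In both views the tip heads for the middle of the head, with the head centre at top ≈(305,229). Descending into the funnel.

move_arm(
  rows=[
    {"tx": 0, "ty": 0, "tz": 0.006, "ax": 0, "ay": 0, "az": 0, "jaw": 255},
    {"tx": 0, "ty": 0, "tz": 0.006, "ax": 0, "ay": 0, "az": 0, "jaw": 255},
    {"tx": 0, "ty": 0, "tz": 0.006, "ax": 0, "ay": 0, "az": 0, "jaw": 255},
    {"tx": 0, "ty": 0, "tz": 0.005, "ax": 0, "ay": 0, "az": 0, "jaw": 255},
    {"tx": 0, "ty": 0, "tz": 0, "ax": 0, "ay": 0, "az": 0, "jaw": 255},
  ],
)

```text
time: 12.3
tool_pos: [0.5564, 0.0229, 0.1929]
tool_rot: [0.002, 0.293, 0.956, 0.0]
contact_force: [-0.7, 0.2, -2.7]
gripper_width: 0.151
```

```bash
python3 chk.py - .166
```

```text
12.3 [0.5563681  0.02287091 0.19290853] [-0.65924295  0.16356391 -2.6960782 ] [-0.03015645 -0.00741209 -0.01948512] w 0.1507021875969721
shift mm [ 1.3 -0.7 26.9] turn deg [ 0.07  0.19 -0.02] | 26.9 0.2
```

move_arm(
  rows=[
    {"tx": 0.001, "ty": 0, "tz": 0.004, "ax": 0, "ay": 0.1, "az": 0, "jaw": 255},
    {"tx": 0, "ty": 0, "tz": 0.004, "ax": 0, "ay": 0, "az": 0, "jaw": 255},
    {"tx": 0, "ty": 0, "tz": 0, "ax": 0, "ay": 0, "az": 0, "jaw": 255},
  ],
)

```text
time: 12.6
tool_pos: [0.5555, 0.0235, 0.1842]
tool_rot: [0.001, 0.292, 0.956, 0.0]
contact_force: [-0.4, -0.6, -2.3]
gripper_width: 0.152
```

```bash
python3 chk.py 9 .166; python3 - <<'E'
from h import *
a=load("s9");b=load("t9")
g=lambda f,x,y:cv2.resize(f["color"][y:y+40,x:x+32,::-1],None,fx=12,fy=12,interpolation=cv2.INTER_NEAREST)
cv2.imwrite("pics/z9.png",np.hstack([g(a,306,262),g(b,288,210)]))
E
```

```text
12.6 [0.55550407 0.02350359 0.18419193] [-0.43979874 -0.59304407 -2.29613325] [ 0.03382549  0.00215541 -0.01667931] w 0.15225457718470242
shift mm [ 0.2 -0.7 18.2] turn deg [ 0.06  0.08 -0.01] | 18.2 0.1
```

View pics/z9.png

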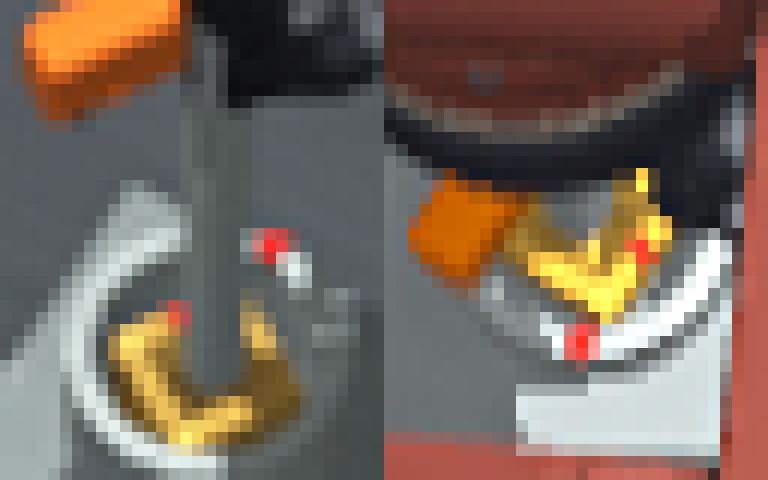

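The tip is inside the funnel, perhaps 1–2 mm to +y of centre (scene shaft ≈0.8 px right of centre). Nudging and going on.

move_arm(
  rows=[
    {"tx": -0.001, "ty": -0.0015, "tz": 0.002, "ax": 0, "ay": 0, "az": 0, "jaw": 255},
    {"tx": 0, "ty": 0, "tz": 0.003, "ax": 0, "ay": 0, "az": 0, "jaw": 255},
    {"tx": 0, "ty": 0, "tz": 0, "ax": 0, "ay": 0, "az": 0, "jaw": 255},
  ],
)

```text
time: 13.0
tool_pos: [0.5563, 0.0214, 0.1802]
tool_rot: [0.002, 0.293, 0.956, 0.001]
contact_force: [-0.2, 0.3, -1.8]
gripper_width: 0.156
```

```bash
python3 chk.py - .166
```

```text
13.0 [0.556253   0.02144034 0.18017632] [-0.18673671  0.29188539 -1.76866128] [ 0.01815709  0.01092134 -0.01067628] w 0.15551100941414078
shift mm [ 2.   0.6 14.2] turn deg [ 0.13  0.2  -0.02] | 14.3 0.2
```

move_arm(
  rows=[
    {"tx": 0.001, "ty": 0, "tz": 0.003, "ax": 0, "ay": 0.1, "az": 0, "jaw": 255},
    {"tx": 0, "ty": 0, "tz": 0.003, "ax": 0, "ay": 0, "az": 0, "jaw": 255},
    {"tx": 0, "ty": 0, "tz": 0, "ax": 0, "ay": 0, "az": 0, "jaw": 255},
  ],
)

```text
time: 13.3
tool_pos: [0.5554, 0.022, 0.1737]
tool_rot: [0.001, 0.293, 0.956, 0.001]
contact_force: [0.4, 0.0, -2.1]
gripper_width: 0.153
```

```bash
python3 chk.py - .166
```

```text
13.3 [0.55541102 0.02200199 0.17368973] [ 0.41465834  0.01763644 -2.07965683] [ 0.0133906   0.00375672 -0.02658567] w 0.15312619290756307
shift mm [0.9 0.6 7.7] turn deg [ 0.13  0.1  -0.02] | 7.8 0.2
```

move_arm(
  rows=[
    {"tx": 0, "ty": 0, "tz": 0.003, "ax": 0, "ay": 0, "az": 0, "jaw": 255},
    {"tx": 0, "ty": 0, "tz": 0.002, "ax": 0, "ay": 0, "az": 0, "jaw": 255},
    {"tx": 0, "ty": 0, "tz": 0, "ax": 0, "ay": 0, "az": 0, "jaw": 255},
  ],
)

```text
time: 13.6
tool_pos: [0.5554, 0.0221, 0.1681]
tool_rot: [0.001, 0.293, 0.956, 0.001]
contact_force: [0.8, -0.1, -2.1]
gripper_width: 0.153
```

```bash
python3 chk.py 10 .166; python3 - <<'E'
from h import *
a=load("s10");b=load("t10")
g=lambda f,x,y:cv2.resize(f["color"][y:y+40,x:x+32,::-1],None,fx=12,fy=12,interpolation=cv2.INTER_NEAREST)
cv2.imwrite("pics/z10.png",np.hstack([g(a,306,262),g(b,288,210)]))
E
```

```text
13.6 [0.55535173 0.02206236 0.16810312] [ 0.76869361 -0.09886726 -2.13643426] [ 0.04688244  0.0498741  -0.03117333] w 0.15292402633121585
shift mm [0.8 0.6 2.1] turn deg [ 0.13  0.08 -0.02] | 2.3 0.2
```

View pics/z10.png

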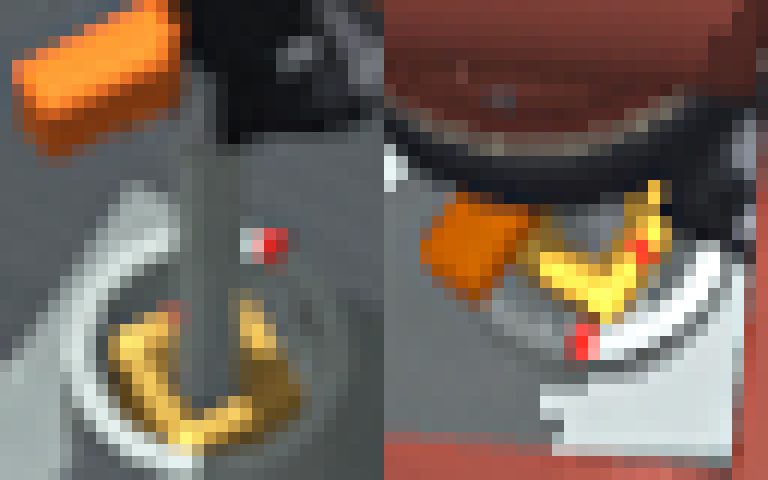

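The shaft passes inside the brass walls with no axial force: tip ≈0.026 m, so it is seated. Turning clockwise (+az) in short steps.

move_arm(
  rows=[
    {"tx": 0, "ty": 0, "tz": 0, "ax": 0, "ay": 0, "az": 4, "jaw": 255},
    {"tx": 0, "ty": 0, "tz": 0, "ax": 0, "ay": 0, "az": 4, "jaw": 255},
    {"tx": 0, "ty": 0, "tz": 0, "ax": 0, "ay": 0, "az": 4, "jaw": 255},
  ],
)

```text
time: 14.0
tool_pos: [0.5555, 0.022, 0.1687]
tool_rot: [0.001, 0.394, 0.919, 0.001]
contact_force: [-0.7, 0.1, -2.7]
gripper_width: 0.151
```

```bash
python3 chk.py - .167 44
```

```text
14.0 [0.55547311 0.02203119 0.16871237] [-0.70348378  0.10209787 -2.68702455] [-0.03727327  0.28069333 -0.04003252] w 0.15108819676550916
shift mm [1.  0.3 1.7] turn deg [ 0.14  0.07 -0.45] | 2.0 0.5
```

move_arm(
  rows=[
    {"tx": 0, "ty": 0, "tz": 0.0005, "ax": 0, "ay": 0, "az": 5, "jaw": 255},
    {"tx": 0, "ty": 0, "tz": 0.0005, "ax": 0, "ay": 0, "az": 5, "jaw": 255},
    {"tx": 0, "ty": 0, "tz": 0, "ax": 0, "ay": 0, "az": 5, "jaw": 255},
    {"tx": 0, "ty": 0, "tz": 0, "ax": 0, "ay": 0, "az": 5, "jaw": 255},
  ],
)

```text
time: 14.4
tool_pos: [0.5551, 0.022, 0.1685]
tool_rot: [0.0, 0.554, 0.833, 0.001]
contact_force: [-0.2, 0.2, -2.5]
gripper_width: 0.157
```

```bash
python3 chk.py 11 .167 24; python3 - <<'E'
from h import *
a=load("s11");b=load("t11")
g=lambda f,x,y:cv2.resize(f["color"][y:y+40,x:x+32,::-1],None,fx=12,fy=12,interpolation=cv2.INTER_NEAREST)
cv2.imwrite("pics/z11.png",np.hstack([g(a,306,262),g(b,288,210)]))
E
```

```text
14.4 [0.55505379 0.02201911 0.16849147] [-0.19573601  0.1874981  -2.54491631] [-0.03241544  0.04928176  0.10882224] w 0.15737957882662257
shift mm [0.9 0.3 1.5] turn deg [ 0.08 -0.   -1.23] | 1.8 1.2
```

View pics/z11.png

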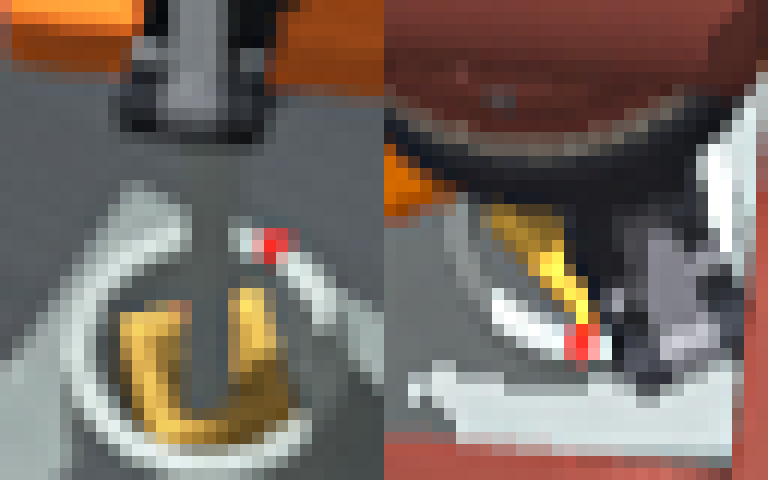

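The screw turns with the key (head now more square in the scene view), and the reaction torque is about 0.11 N m. Continuing.

move_arm(
  rows=[
    {"tx": 0, "ty": 0, "tz": 0, "ax": 0, "ay": 0, "az": 5, "jaw": 255},
    {"tx": 0, "ty": 0, "tz": 0, "ax": 0, "ay": 0, "az": 5, "jaw": 255},
    {"tx": 0, "ty": 0, "tz": 0, "ax": 0, "ay": 0, "az": 5, "jaw": 255},
    {"tx": 0, "ty": 0, "tz": 0, "ax": 0, "ay": 0, "az": 5, "jaw": 255},
    {"tx": 0, "ty": 0, "tz": 0, "ax": 0, "ay": 0, "az": 5, "jaw": 255},
  ],
)

```text
time: 15.0
tool_pos: [0.5548, 0.0222, 0.1685]
tool_rot: [-0.0, 0.721, 0.693, 0.0]
contact_force: [-0.3, -0.3, -1.7]
gripper_width: 0.155
```

```bash
python3 chk.py - .168 0
```

```text
15.0 [0.55482887 0.02215222 0.16850315] [-0.34949437 -0.33365792 -1.74711746] [0.04240928 0.08654929 0.13010723] w 0.15476612684092236
shift mm [0.9 0.1 0.5] turn deg [ 0.03 -0.04 -2.28] | 1.0 2.3
```

move_arm(
  rows=[
    {"tx": 0, "ty": 0, "tz": 0, "ax": 0, "ay": 0, "az": 3, "jaw": 255},
    {"tx": 0, "ty": 0, "tz": 0, "ax": 0, "ay": 0, "az": 3, "jaw": 255},
  ],
)

```text
time: 15.2
tool_pos: [0.5548, 0.0222, 0.1685]
tool_rot: [-0.0, 0.756, 0.654, 0.0]
contact_force: [-0.2, 0.9, -2.2]
gripper_width: 0.151
```

```bash
python3 chk.py - .168 0
```

```text
15.2 [0.5547926  0.02219142 0.16849996] [-0.24971633  0.90018997 -2.2089151 ] [0.03971266 0.03516057 0.07118862] w 0.1512094513681349
shift mm [0.8 0.1 0.5] turn deg [ 0.02 -0.04 -8.29] | 1.0 8.3
```

move_arm(
  rows=[
    {"tx": 0, "ty": 0, "tz": 0, "ax": 0, "ay": 0, "az": 3, "jaw": 255},
  ],
)

```text
time: 15.3
tool_pos: [0.5548, 0.0222, 0.1685]
tool_rot: [-0.0, 0.773, 0.634, 0.0]
contact_force: [1.1, 0.3, -2.9]
gripper_width: 0.152
```

```bash
python3 chk.py - .168 0
```

```text
15.3 [0.55475342 0.02223775 0.1684811 ] [ 1.06509717  0.26181757 -2.88010838] [-0.00100695  0.05502446  0.12264173] w 0.152283525945739
shift mm [0.8 0.1 0.5] turn deg [ 1.000e-02 -4.000e-02 -1.127e+01] | 0.9 11.3
```

move_arm(
  rows=[
    {"tx": 0, "ty": 0, "tz": 0, "ax": 0, "ay": 0, "az": 2.5, "jaw": 255},
  ],
)

```text
time: 15.4
tool_pos: [0.5548, 0.0222, 0.1685]
tool_rot: [-0.0, 0.787, 0.617, 0.0]
contact_force: [0.6, -0.3, -2.4]
gripper_width: 0.152
```

```bash
python3 chk.py - .168 0
```

```text
15.4 [0.55475216 0.02224871 0.16849621] [ 0.60669568 -0.30388547 -2.37769958] [0.01783611 0.03246264 0.08685752] w 0.15164202487786235
shift mm [0.8 0.1 0.5] turn deg [ 1.000e-02 -5.000e-02 -1.375e+01] | 0.9 13.7
```

move_arm(
  rows=[
    {"tx": 0, "ty": 0, "tz": 0, "ax": 0, "ay": 0, "az": 2.5, "jaw": 255},
  ],
)

```text
time: 15.5
tool_pos: [0.5547, 0.0223, 0.1685]
tool_rot: [-0.0, 0.8, 0.6, 0.0]
contact_force: [0.7, -0.8, -2.1]
gripper_width: 0.152
```

```bash
python3 chk.py 12 .168 0;python3 - <<'E'
from h import *
a=load("s12");b=load("t12")
g=lambda f,x,y:cv2.resize(f["color"][y:y+40,x:x+32,::-1],None,fx=12,fy=12,interpolation=cv2.INTER_NEAREST)
cv2.imwrite("pics/z12.png",np.hstack([g(a,306,262),g(b,288,210)]))
E
```

```text
15.5 [0.554715   0.02227616 0.16847788] [ 0.65913451 -0.77000359 -2.05788738] [-0.00214345  0.06549732  0.12730904] w 0.1523417800606791
shift mm [0.8 0.1 0.5] turn deg [  0.    -0.05 -16.21] | 0.9 16.2
```

View pics/z12.png

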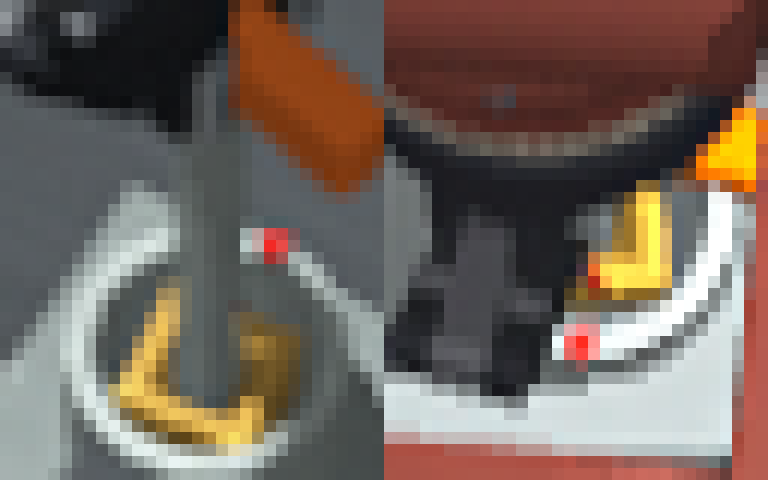

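The tick (top ≈(305,233)) is nearly in line with the collar mark (304,238), some 5° short, with torque still at friction level. A little more.

move_arm(
  rows=[
    {"tx": 0, "ty": 0, "tz": 0, "ax": 0, "ay": 0, "az": 2.5, "jaw": 255},
  ],
)

```text
time: 15.7
tool_pos: [0.5547, 0.0223, 0.1685]
tool_rot: [-0.0, 0.812, 0.584, 0.0]
contact_force: [0.1, 0.3, -2.7]
gripper_width: 0.156
```

```bash
python3 chk.py - .168 0
```

```text
15.7 [0.55470462 0.02227571 0.16848715] [ 0.05613613  0.25616674 -2.72544486] [0.0291965  0.03996466 0.0641021 ] w 0.15638091863494855
shift mm [0.8 0.  0.5] turn deg [  0.    -0.05 -18.55] | 0.9 18.6
```

move_arm(
  rows=[
    {"tx": 0, "ty": 0, "tz": 0, "ax": 0, "ay": 0, "az": 2.5, "jaw": 255},
  ],
)

```text
time: 15.8
tool_pos: [0.5547, 0.0223, 0.1685]
tool_rot: [-0.0, 0.824, 0.566, 0.0]
contact_force: [-1.0, -0.3, -2.3]
gripper_width: 0.153
```

```bash
python3 chk.py - .168 0
```

```text
15.8 [0.55468895 0.02231235 0.1684792 ] [-0.97798593 -0.31535162 -2.27277466] [-0.00229891  0.02925515  0.0956428 ] w 0.1529389326638557
shift mm [0.8 0.  0.5] turn deg [ -0.    -0.05 -21.  ] | 0.9 21.0
```

move_arm(
  rows=[
    {"tx": 0, "ty": 0, "tz": 0, "ax": 0, "ay": 0, "az": 1.5, "jaw": 255},
  ],
)

```text
time: 15.9
tool_pos: [0.5547, 0.0223, 0.1685]
tool_rot: [-0.0, 0.831, 0.556, 0.0]
contact_force: [0.7, 0.2, -2.5]
gripper_width: 0.157
```

```bash
python3 chk.py - .168 0
```

```text
15.9 [0.5546757  0.02233455 0.16849132] [ 0.73766572  0.19087531 -2.48562474] [-0.01470176  0.02163921  0.07565357] w 0.15714964882135252
shift mm [0.7 0.  0.5] turn deg [-1.000e-02 -5.000e-02 -2.245e+01] | 0.9 22.5
```

move_arm(
  rows=[
    {"tx": 0, "ty": 0, "tz": 0, "ax": 0, "ay": 0, "az": 2, "jaw": 255},
  ],
)

```text
time: 16.0
tool_pos: [0.5547, 0.0224, 0.1685]
tool_rot: [-0.0, 0.841, 0.542, 0.0]
contact_force: [0.0, 0.5, -2.0]
gripper_width: 0.154
```

```bash
python3 chk.py 13 .168 0;python3 - <<'E'
from h import *
a=load("s13");b=load("t13")
g=lambda f,x,y:cv2.resize(f["color"][y:y+40,x:x+32,::-1],None,fx=12,fy=12,interpolation=cv2.INTER_NEAREST)
cv2.imwrite("pics/z13.png",np.hstack([g(a,306,262),g(b,288,210)]))
E
```

```text
16.0 [0.55468747 0.02236279 0.16852083] [ 0.03928114  0.517187   -2.00824257] [0.00437271 0.03358909 0.14739871] w 0.15354090241834237
shift mm [0.7 0.  0.5] turn deg [-1.000e-02 -5.000e-02 -2.443e+01] | 0.9 24.4
```

View pics/z13.png

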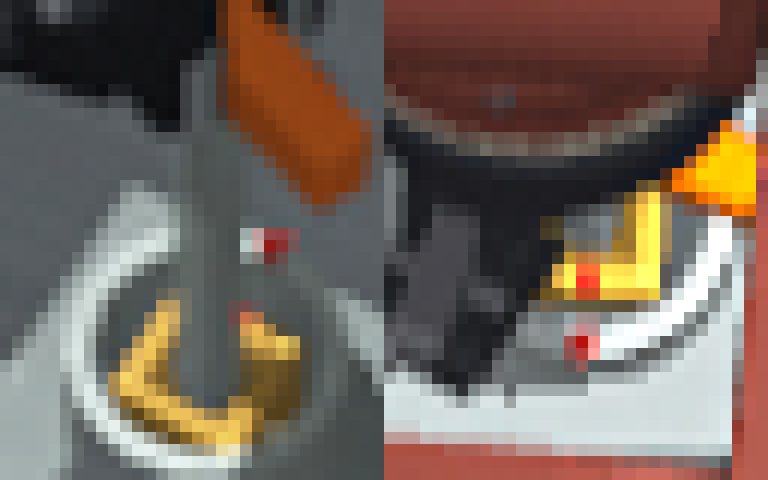

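The tick (scene ≈(326,288), top ≈(305,233)) is now in line with the mark. I'll keep pressing to confirm the stop by torque.

move_arm(
  rows=[
    {"tx": 0, "ty": 0, "tz": 0, "ax": 0, "ay": 0, "az": 2, "jaw": 255},
  ],
)

```text
time: 16.2
tool_pos: [0.5546, 0.0224, 0.1685]
tool_rot: [-0.0, 0.849, 0.528, 0.0]
contact_force: [0.3, 0.2, -1.3]
gripper_width: 0.153
```

```bash
python3 chk.py - .168 0
```

```text
16.2 [0.55464875 0.02236861 0.16851346] [ 0.31019725  0.19139236 -1.3341365 ] [0.01920655 0.07394555 0.14612314] w 0.1530687774880148
shift mm [0.7 0.  0.5] turn deg [-1.000e-02 -5.000e-02 -2.631e+01] | 0.9 26.3
```

move_arm(
  rows=[
    {"tx": 0, "ty": 0, "tz": 0, "ax": 0, "ay": 0, "az": 2, "jaw": 255},
  ],
)

```text
time: 16.3
tool_pos: [0.5547, 0.0224, 0.1685]
tool_rot: [-0.0, 0.858, 0.513, 0.0]
contact_force: [-0.5, -0.3, -2.1]
gripper_width: 0.149
```

```bash
python3 chk.py - .168 0
```

```text
16.3 [0.55465392 0.02236072 0.16850536] [-0.54702035 -0.31443277 -2.10448707] [-0.02706495  0.06868706  0.16391028] w 0.14926122431531494
shift mm [0.7 0.  0.5] turn deg [-1.000e-02 -5.000e-02 -2.827e+01] | 0.9 28.3
```

move_arm(
  rows=[
    {"tx": 0, "ty": 0, "tz": 0, "ax": 0, "ay": 0, "az": 2, "jaw": 255},
    {"tx": 0, "ty": 0, "tz": 0, "ax": 0, "ay": 0, "az": 2, "jaw": 255},
  ],
)

```text
time: 16.5
tool_pos: [0.5546, 0.0224, 0.1685]
tool_rot: [-0.0, 0.875, 0.483, 0.0]
contact_force: [-0.1, 0.5, -1.9]
gripper_width: 0.153
```

```bash
python3 chk.py 14 .168 0;python3 - <<'E'
from h import *
a=load("s14");b=load("t14")
g=lambda f,x,y:cv2.resize(f["color"][y:y+40,x:x+32,::-1],None,fx=12,fy=12,interpolation=cv2.INTER_NEAREST)
cv2.imwrite("pics/z14.png",np.hstack([g(a,306,262),g(b,288,210)]))
E
```

```text
16.5 [0.55462883 0.02244627 0.16848796] [-0.13685545  0.49402006 -1.87958214] [0.09307324 0.07925852 0.21515168] w 0.15298913901960973
shift mm [0.7 0.  0.5] turn deg [-2.000e-02 -5.000e-02 -3.218e+01] | 0.8 32.2
```

View pics/z14.png

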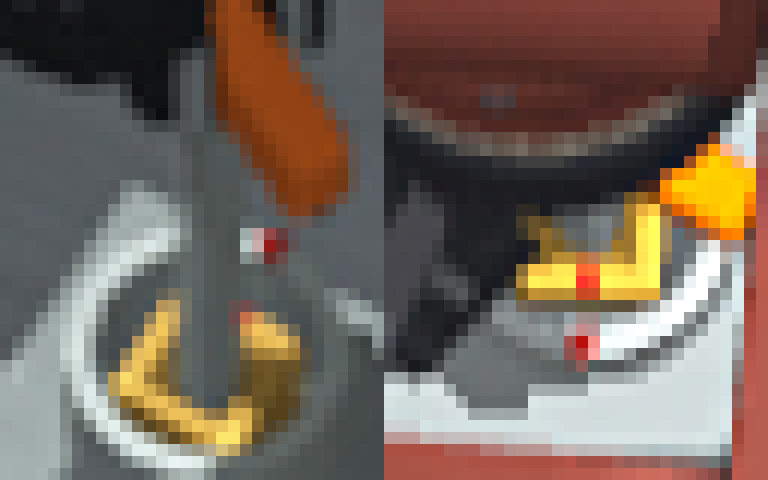

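The screw has stopped moving: the tick is unchanged over 8° of further tool turn, lined up with the mark, with torque rising to 0.215 N m. It is at its stop. I'll back off slightly within the play and then lift.

move_arm(
  rows=[
    {"tx": 0, "ty": 0, "tz": 0, "ax": 0, "ay": 0, "az": -4, "jaw": 255},
    {"tx": 0, "ty": 0, "tz": 0, "ax": 0, "ay": 0, "az": -4, "jaw": 255},
    {"tx": 0, "ty": 0, "tz": 0, "ax": 0, "ay": 0, "az": -2, "jaw": 255},
  ],
)

```text
time: 16.9
tool_pos: [0.5547, 0.0223, 0.1686]
tool_rot: [-0.0, 0.826, 0.563, 0.0]
contact_force: [-0.2, 0.2, -2.4]
gripper_width: 0.153
```

```bash
python3 chk.py - .168 0
```

```text
16.9 [0.55468258 0.0223349  0.16855309] [-0.22874079  0.16162154 -2.44871727] [-0.00530712  0.05501635 -0.02284153] w 0.15323694135794083
shift mm [0.7 0.1 0.6] turn deg [ -0.    -0.05 -21.46] | 0.9 21.5
```

move_arm(
  rows=[
    {"tx": 0, "ty": 0, "tz": -0.006, "ax": 0, "ay": 0, "az": 0, "jaw": 255},
    {"tx": 0, "ty": 0, "tz": -0.006, "ax": 0, "ay": 0, "az": 0, "jaw": 255},
    {"tx": 0, "ty": 0, "tz": -0.006, "ax": 0, "ay": 0, "az": 0, "jaw": 255},
    {"tx": 0, "ty": 0, "tz": -0.006, "ax": 0, "ay": 0, "az": 0, "jaw": 255},
    {"tx": 0, "ty": 0, "tz": -0.008, "ax": 0, "ay": 0, "az": 0, "jaw": 255},
    {"tx": 0, "ty": 0, "tz": -0.01, "ax": 0, "ay": 0, "az": 0, "jaw": 255},
  ],
)

```text
time: 17.5
tool_pos: [0.5545, 0.0222, 0.2135]
tool_rot: [-0.0, 0.826, 0.564, 0.0]
contact_force: [-0.2, 0.1, -2.9]
gripper_width: 0.152
```

```bash
python3 chk.py 15 .27 -21;python3 - <<'E'
from h import *
a=load("s15");b=load("t15")
g=lambda f,x,y:cv2.resize(f["color"][y:y+40,x:x+32,::-1],None,fx=12,fy=12,interpolation=cv2.INTER_NEAREST)
cv2.imwrite("pics/z15.png",np.hstack([g(a,306,262),g(b,288,210)]))
E
```

```text
17.5 [0.5545371  0.02222492 0.21350557] [-0.21392681  0.1200955  -2.89406973] [ 0.02111027  0.01108138 -0.00727241] w 0.15247838973097858
shift mm [  0.9   0.1 -56.5] turn deg [-0.03 -0.04 -0.39] | 56.5 0.4
```

View pics/z15.png

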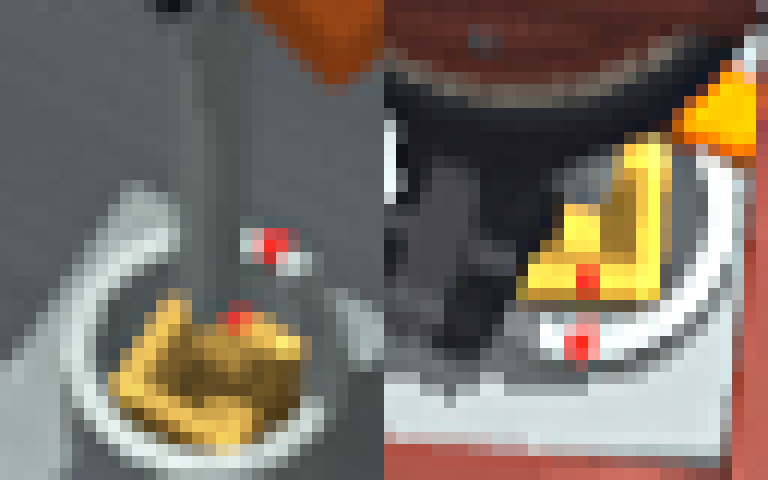

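The screw stays with its tick on the mark, and the key is out. Lifting and going to the farthest cup.

move_arm(
  rows=[
    {"tx": 0, "ty": 0, "tz": -0.015, "ax": 0, "ay": 0, "az": 0, "jaw": 255},
    {"tx": 0, "ty": 0, "tz": -0.02, "ax": 0, "ay": 0, "az": 0, "jaw": 255},
    {"tx": 0, "ty": 0, "tz": -0.02, "ax": 0, "ay": 0, "az": 0, "jaw": 255},
    {"tx": 0, "ty": 0, "tz": -0.02, "ax": 0, "ay": 0, "az": 0, "jaw": 255},
    {"tx": 0, "ty": 0, "tz": 0, "ax": 0, "ay": 0, "az": 0, "jaw": 255},
  ],
)

```text
time: 18.1
tool_pos: [0.5551, 0.0221, 0.2959]
tool_rot: [0.001, 0.826, 0.564, 0.002]
contact_force: [-0.2, -0.1, -1.6]
gripper_width: 0.155
```

```bash
python3 - <<'E'
from h import *
s,p,R=pose();print(p);delta(np.array([.638,.249,.28]),toolR(keyR(-21.4,0)))
E
```

```text
[0.55510841 0.02213707 0.29592939]
shift mm [241.4  -5.6  16.4] turn deg [ 0.19 -0.1   0.01] | 242.1 0.2
```

move_arm(
  rows=[
    {"tx": 0.025, "ty": 0, "tz": 0, "ax": 0, "ay": 0, "az": 0, "jaw": 255},
    {"tx": 0.025, "ty": 0, "tz": 0, "ax": 0, "ay": 0, "az": 0, "jaw": 255},
    {"tx": 0.025, "ty": 0, "tz": 0, "ax": 0, "ay": 0, "az": 0, "jaw": 255},
    {"tx": 0.025, "ty": 0, "tz": 0, "ax": 0, "ay": 0, "az": 0, "jaw": 255},
    {"tx": 0.025, "ty": 0, "tz": 0, "ax": 0, "ay": 0, "az": 0, "jaw": 255},
    {"tx": 0.025, "ty": 0, "tz": 0, "ax": 0, "ay": 0, "az": 0, "jaw": 255},
    {"tx": 0.025, "ty": 0, "tz": 0, "ax": 0, "ay": 0, "az": 0, "jaw": 255},
    {"tx": 0.025, "ty": 0, "tz": 0, "ax": 0, "ay": 0, "az": 0, "jaw": 255},
    {"tx": 0.02, "ty": 0, "tz": 0, "ax": 0, "ay": 0, "az": 0, "jaw": 255},
    {"tx": 0.01, "ty": 0, "tz": 0, "ax": 0, "ay": 0, "az": 0, "jaw": 255},
    {"tx": 0, "ty": 0, "tz": 0, "ax": 0, "ay": 0, "az": 0, "jaw": 255},
  ],
)

```text
time: 19.2
tool_pos: [0.6394, 0.2432, 0.2869]
tool_rot: [-0.001, 0.827, 0.563, -0.004]
contact_force: [-0.4, 0.3, -2.5]
gripper_width: 0.148
```

```bash
cat > cup.py <<'E'
from h import *
import sys
n=sys.argv[1];tz=float(sys.argv[2])
s,p,R=pose();print(s["time"],p,s["contact_force"],s["ft_torque"],"w",s["gripper_width"]);delta(np.array([.638,.249,tz]),toolR(keyR(-21.4,0)))
if n!="-":
    a=grab("scene","s"+n);b=grab("top","t"+n);tip=p+.142*R.as_matrix()[:,2]
    print("tip",tip,proj(a,tip),proj(b,tip),"rim",proj(a,[.638,.249,.1]),proj(b,[.638,.249,.1]))
    g=lambda f,x,y:cv2.resize(f["color"][y:y+80,x:x+60,::-1],None,fx=6,fy=6,interpolation=cv2.INTER_NEAREST)
    cv2.imwrite(f"pics/z{n}.png",np.hstack([g(a,365,300),g(b,185,150)]))
E
python3 cup.py 16 .28
```

```text
19.2 [0.63941843 0.24319113 0.28690498] [-0.39372259  0.295316   -2.4930995 ] [-0.00546519  0.01655637  0.02644891] w 0.1484715442788463
shift mm [ 4.9 -3.4  6.9] turn deg [-0.37  0.34 -0.14] | 9.1 0.5
tip [0.63826684 0.24274142 0.14491036] [394.21243858 344.76879347] [206.86698944 185.4742634 ] rim [394.17233084 353.21134365] [208.16531314 189.89460453]
```

View pics/z16.png

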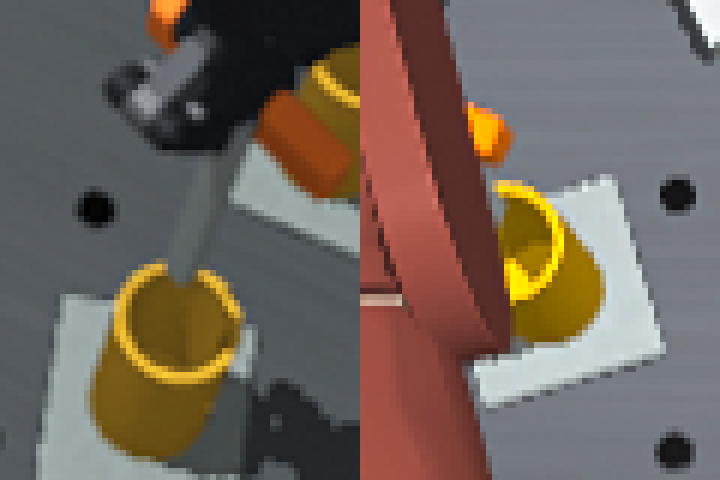

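Rim centre agrees with the measured cup (scene (394,353), as predicted). The tip is just above the mouth, about 6 mm off in y. Correcting and descending.

move_arm(
  rows=[
    {"tx": 0.002, "ty": -0.002, "tz": 0, "ax": -0.2, "ay": 0.2, "az": 0, "jaw": 255},
    {"tx": 0.002, "ty": -0.001, "tz": 0, "ax": -0.2, "ay": 0.1, "az": 0, "jaw": 255},
    {"tx": 0, "ty": 0, "tz": 0.008, "ax": 0, "ay": 0, "az": 0, "jaw": 255},
    {"tx": 0, "ty": 0, "tz": 0.01, "ax": 0, "ay": 0, "az": 0, "jaw": 255},
    {"tx": 0, "ty": 0, "tz": 0.01, "ax": 0, "ay": 0, "az": 0, "jaw": 255},
    {"tx": 0, "ty": 0, "tz": 0, "ax": 0, "ay": 0, "az": 0, "jaw": 255},
  ],
)

```text
time: 19.9
tool_pos: [0.6371, 0.2437, 0.257]
tool_rot: [0.001, 0.828, 0.56, -0.0]
contact_force: [0.2, -0.8, -3.0]
gripper_width: 0.155
```

```bash
python3 cup.py 17 .165
```

```text
19.9 [0.63712118 0.24366509 0.25699703] [ 0.19251035 -0.84048777 -3.02716298] [-0.02162932  0.01138956 -0.01856704] w 0.15485543548758812
shift mm [ 5.4 -1.3 92. ] turn deg [ 0.09  0.09 -0.42] | 92.2 0.4
tip [0.63725471 0.24336876 0.1149974 ] [392.88158221 349.41175029] [209.2559025  188.79807333] rim [394.17233084 353.21134365] [208.16531314 189.89460453]
```

View pics/z17.png

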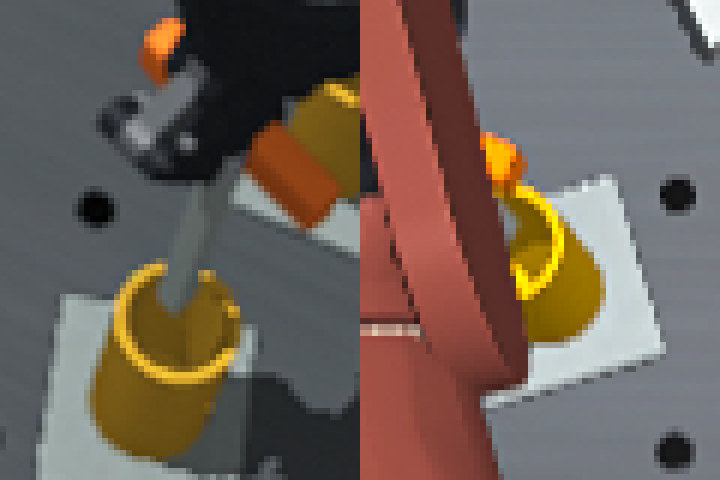

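The tip (scene ≈(394,351)) is at the mouth, inside the rim. Shifting 5 mm to centre and lowering.

move_arm(
  rows=[
    {"tx": 0.003, "ty": -0.001, "tz": 0, "ax": 0, "ay": 0, "az": 0, "jaw": 255},
    {"tx": 0.002, "ty": 0, "tz": 0.004, "ax": 0, "ay": 0, "az": 0, "jaw": 255},
    {"tx": 0, "ty": 0, "tz": 0.008, "ax": 0, "ay": 0, "az": 0, "jaw": 255},
    {"tx": 0, "ty": 0, "tz": 0.008, "ax": 0, "ay": 0, "az": 0, "jaw": 255},
    {"tx": 0, "ty": 0, "tz": 0.008, "ax": 0, "ay": 0, "az": 0, "jaw": 255},
    {"tx": 0, "ty": 0, "tz": 0, "ax": 0, "ay": 0, "az": 0, "jaw": 255},
  ],
)

```text
time: 20.6
tool_pos: [0.6396, 0.2498, 0.2296]
tool_rot: [0.002, 0.828, 0.561, 0.002]
contact_force: [-0.1, 0.2, -2.6]
gripper_width: 0.152
```

```bash
python3 cup.py - .165
```

```text
20.6 [0.639564   0.24978434 0.22958705] [-0.11097574  0.24558422 -2.55557102] [ 0.01007344  0.02150316 -0.01436701] w 0.15205039729327124
shift mm [-1.4 -1.5 64.6] turn deg [ 0.3  -0.06 -0.4 ] | 64.6 0.5
```

move_arm(
  rows=[
    {"tx": -0.001, "ty": -0.001, "tz": 0.008, "ax": 0.2, "ay": 0, "az": 0, "jaw": 255},
    {"tx": 0, "ty": 0, "tz": 0.008, "ax": 0, "ay": 0, "az": 0, "jaw": 255},
    {"tx": 0, "ty": 0, "tz": 0.008, "ax": 0, "ay": 0, "az": 0, "jaw": 255},
    {"tx": 0, "ty": 0, "tz": 0.008, "ax": 0, "ay": 0, "az": 0, "jaw": 255},
    {"tx": 0, "ty": 0, "tz": 0.008, "ax": 0, "ay": 0, "az": 0, "jaw": 255},
    {"tx": 0, "ty": 0, "tz": 0, "ax": 0, "ay": 0, "az": 0, "jaw": 255},
  ],
)

```text
time: 21.2
tool_pos: [0.6378, 0.2489, 0.185]
tool_rot: [0.0, 0.828, 0.561, 0.0]
contact_force: [-1.1, 0.4, -1.8]
gripper_width: 0.15
```

```bash
python3 cup.py - .165
```

```text
21.2 [0.6378183  0.24886617 0.18501354] [-1.05514912  0.35753005 -1.83800274] [ 0.01221424 -0.04157899 -0.04433288] w 0.1503334222041606
shift mm [ 0.2  0.1 20. ] turn deg [ 0.01 -0.01 -0.41] | 20.0 0.4
```

move_arm(
  rows=[
    {"tx": 0, "ty": 0, "tz": 0.006, "ax": 0, "ay": 0, "az": 0, "jaw": 255},
    {"tx": 0, "ty": 0, "tz": 0.006, "ax": 0, "ay": 0, "az": 0, "jaw": 255},
    {"tx": 0, "ty": 0, "tz": 0.006, "ax": 0, "ay": 0, "az": 0, "jaw": 255},
    {"tx": 0, "ty": 0, "tz": 0, "ax": 0, "ay": 0, "az": 0, "jaw": 255},
  ],
)

```text
time: 21.6
tool_pos: [0.6381, 0.249, 0.1658]
tool_rot: [0.0, 0.828, 0.561, 0.001]
contact_force: [-1.0, 0.5, -2.2]
gripper_width: 0.155
```

```bash
python3 cup.py 18 .155
```

```text
21.6 [0.63812198 0.24897711 0.16584764] [-1.03281898  0.47119284 -2.18155137] [-0.02644917 -0.05846128 -0.03201268] w 0.15457153159555057
shift mm [-0.  -0.1 10.8] turn deg [ 0.05 -0.04 -0.41] | 10.8 0.4
tip [0.63827241 0.24902727 0.02384773] [389.90521525 364.56676018] [214.41973032 196.42357967] rim [394.17233084 353.21134365] [208.16531314 189.89460453]
```

View pics/z18.png

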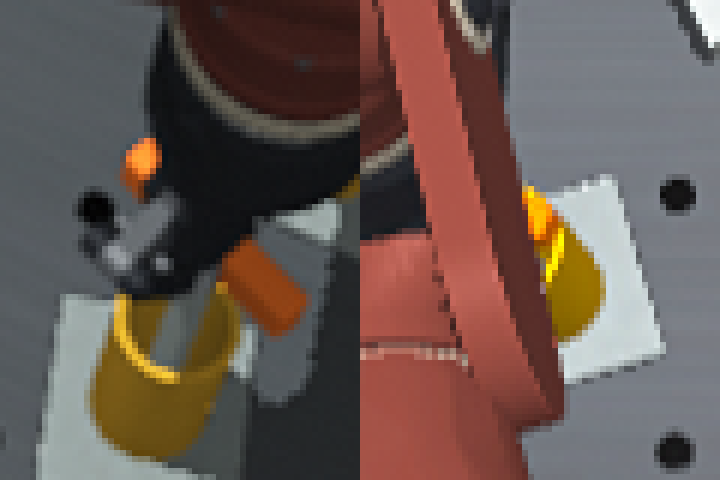

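The shaft is in the middle of the cup (scene ≈(394,355)). Final millimetres, watching the force.

move_arm(
  rows=[
    {"tx": 0, "ty": 0, "tz": 0.004, "ax": 0, "ay": 0, "az": 0, "jaw": 255},
    {"tx": 0, "ty": 0, "tz": 0.003, "ax": 0, "ay": 0, "az": 0, "jaw": 255},
  ],
)

```text
time: 21.9
tool_pos: [0.6395, 0.2493, 0.1612]
tool_rot: [0.001, 0.828, 0.561, 0.003]
contact_force: [-0.4, 0.2, -1.5]
gripper_width: 0.156
```

move_arm(
  rows=[
    {"tx": 0, "ty": 0, "tz": 0.002, "ax": 0, "ay": 0, "az": 0, "jaw": 255},
  ],
)

```text
time: 22.0
tool_pos: [0.6396, 0.2494, 0.1591]
tool_rot: [0.001, 0.828, 0.561, 0.003]
contact_force: [0.1, -1.0, -2.0]
gripper_width: 0.15
```

move_arm(
  rows=[
    {"tx": 0, "ty": 0, "tz": 0.002, "ax": 0, "ay": 0, "az": 0, "jaw": 255},
  ],
)

```text
time: 22.1
tool_pos: [0.6396, 0.2494, 0.157]
tool_rot: [0.001, 0.828, 0.561, 0.003]
contact_force: [-0.4, 0.3, -1.9]
gripper_width: 0.154
```

move_arm(
  rows=[
    {"tx": 0, "ty": 0, "tz": 0.002, "ax": 0, "ay": 0, "az": 0, "jaw": 255},
  ],
)

```text
time: 22.2
tool_pos: [0.6397, 0.2494, 0.1548]
tool_rot: [0.001, 0.828, 0.561, 0.003]
contact_force: [-0.7, 0.3, -2.2]
gripper_width: 0.157
```

move_arm(
  rows=[
    {"tx": 0, "ty": 0, "tz": 0.002, "ax": 0, "ay": 0, "az": 0, "jaw": 255},
  ],
)

```text
time: 22.3
tool_pos: [0.6397, 0.2494, 0.1527]
tool_rot: [0.001, 0.828, 0.561, 0.003]
contact_force: [0.0, -0.1, -1.7]
gripper_width: 0.154
```

move_arm(
  rows=[
    {"tx": 0, "ty": 0, "tz": 0.002, "ax": 0, "ay": 0, "az": 0, "jaw": 255},
  ],
)

```text
time: 22.4
tool_pos: [0.6402, 0.2496, 0.1519]
tool_rot: [0.001, 0.828, 0.561, 0.003]
contact_force: [-2.4, -0.4, 7.9]
gripper_width: 0.151
```

The floor is reached (+8 N at TCP z 0.152, which puts the tip at 0.010, as it should be). Releasing.

move_arm(
  rows=[
    {"tx": 0, "ty": 0, "tz": 0, "ax": 0, "ay": 0, "az": 0, "jaw": 0},
    {"tx": 0, "ty": 0, "tz": 0, "ax": 0, "ay": 0, "az": 0, "jaw": 0},
    {"tx": 0, "ty": 0, "tz": 0, "ax": 0, "ay": 0, "az": 0, "jaw": 0},
    {"tx": 0, "ty": 0, "tz": 0, "ax": 0, "ay": 0, "az": 0, "jaw": 0},
    {"tx": 0, "ty": 0, "tz": 0, "ax": 0, "ay": 0, "az": 0, "jaw": 0},
    {"tx": 0, "ty": 0, "tz": 0, "ax": 0, "ay": 0, "az": 0, "jaw": 0},
    {"tx": 0, "ty": 0, "tz": 0, "ax": 0, "ay": 0, "az": 0, "jaw": 0},
  ],
)

```text
time: 23.1
tool_pos: [0.6412, 0.2498, 0.1534]
tool_rot: [0.002, 0.828, 0.561, 0.005]
contact_force: [0.1, -0.2, 0.1]
gripper_width: 0.996
```

```bash
python3 cup.py 19 .25
```

```text
23.1 [0.64120703 0.24982981 0.15336437] [ 0.13516024 -0.24714326  0.06010513] [-0.01958849 -0.00230806  0.02821564] w 0.9963925569369486
shift mm [ -1.4  -1.9 -96.7] turn deg [ 0.47 -0.36 -0.41] | 96.7 0.7
tip [0.64261502 0.25022278 0.01137189] [388.96992063 368.08714817] [214.93351315 195.74704142] rim [394.17233084 353.21134365] [208.16531314 189.89460453]
```

View pics/z19.png

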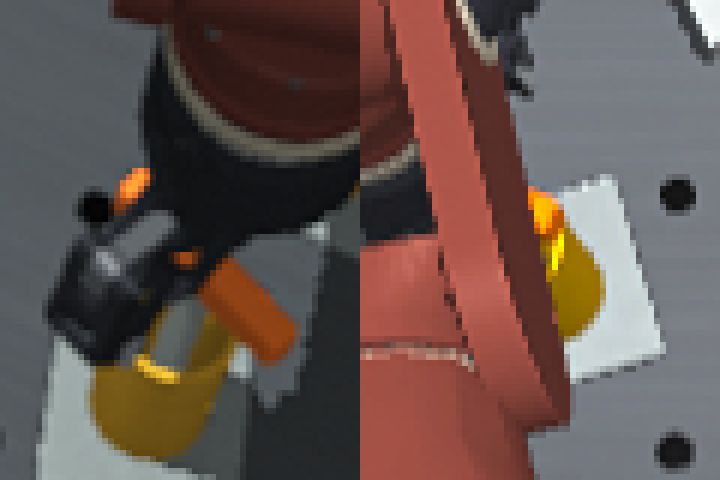

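The jaws are open, force is zero and the key stands in the cup. Retracting straight up.

move_arm(
  rows=[
    {"tx": 0, "ty": 0, "tz": -0.006, "ax": 0, "ay": 0, "az": 0, "jaw": 0},
    {"tx": 0, "ty": 0, "tz": -0.008, "ax": 0, "ay": 0, "az": 0, "jaw": 0},
    {"tx": 0, "ty": 0, "tz": -0.01, "ax": 0, "ay": 0, "az": 0, "jaw": 0},
    {"tx": 0, "ty": 0, "tz": -0.01, "ax": 0, "ay": 0, "az": 0, "jaw": 0},
    {"tx": 0, "ty": 0, "tz": -0.01, "ax": 0, "ay": 0, "az": 0, "jaw": 0},
    {"tx": 0, "ty": 0, "tz": -0.01, "ax": 0, "ay": 0, "az": 0, "jaw": 0},
  ],
)

```text
time: 23.8
tool_pos: [0.6403, 0.2496, 0.2113]
tool_rot: [0.001, 0.828, 0.561, 0.004]
contact_force: [0.6, -0.2, 0.4]
gripper_width: 1.0
```

```bash
python3 cup.py 20 .30
```

```text
23.8 [0.64030635 0.24957823 0.21129436] [ 0.58424073 -0.19502633  0.37327394] [ 0.03058621 -0.02802569  0.0225729 ] w 0.9996522880109965
shift mm [ -0.9  -1.3 -88.7] turn deg [ 0.42 -0.32 -0.41] | 88.7 0.7
tip [0.64157856 0.24993496 0.0693005 ] [392.15263024 359.40557824] [210.41481073 191.20496686] rim [394.17233084 353.21134365] [208.16531314 189.89460453]
```

View pics/z20.png

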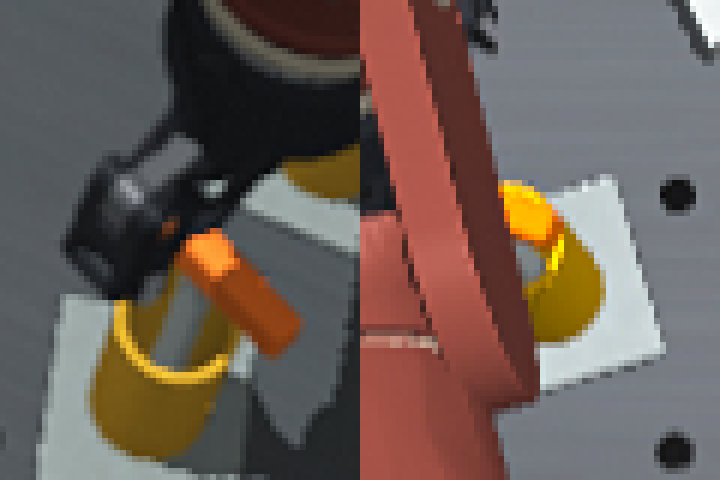

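The bar (scene ≈(405,350)) stays behind while the gripper rises, without lifting. Continuing up and away.

move_arm(
  rows=[
    {"tx": 0, "ty": 0, "tz": -0.02, "ax": 0, "ay": 0, "az": 0, "jaw": 0},
    {"tx": 0, "ty": 0, "tz": -0.02, "ax": 0, "ay": 0, "az": 0, "jaw": 0},
    {"tx": 0, "ty": 0, "tz": -0.02, "ax": 0, "ay": 0, "az": 0, "jaw": 0},
    {"tx": 0, "ty": 0, "tz": -0.02, "ax": 0, "ay": 0, "az": 0, "jaw": 0},
    {"tx": 0, "ty": 0, "tz": -0.02, "ax": 0, "ay": 0, "az": 0, "jaw": 0},
    {"tx": -0.03, "ty": 0, "tz": 0, "ax": 0, "ay": 0, "az": 0, "jaw": 0},
    {"tx": -0.04, "ty": 0, "tz": 0, "ax": 0, "ay": 0, "az": 0, "jaw": 0},
    {"tx": -0.04, "ty": -0.02, "tz": 0, "ax": 0, "ay": 0, "az": 0, "jaw": 0},
    {"tx": -0.04, "ty": -0.03, "tz": 0, "ax": 0, "ay": 0, "az": 0, "jaw": 0},
    {"tx": -0.04, "ty": -0.03, "tz": 0, "ax": 0, "ay": 0, "az": 0, "jaw": 0},
    {"tx": -0.04, "ty": -0.03, "tz": 0, "ax": 0, "ay": 0, "az": 0, "jaw": 0},
    {"tx": 0, "ty": 0, "tz": 0, "ax": 0, "ay": 0, "az": 0, "jaw": 0},
  ],
)

```text
time: 25.1
tool_pos: [0.4476, 0.0731, 0.3095]
tool_rot: [0.001, 0.828, 0.561, 0.003]
contact_force: [0.8, -0.1, 0.8]
gripper_width: 1.001
```

```bash
python3 cup.py 21 .30; python3 - <<'E'
from h import *
a=load("s21");b=load("t21");cv2.imwrite("pics/sf.png",a["color"][:,:,::-1]);cv2.imwrite("pics/tf.png",b["color"][:,:,::-1])
E
```

```text
25.1 [0.44757498 0.07311548 0.30951911] [ 0.755057   -0.09461798  0.81390249] [-0.01468599 -0.01805852 -0.04632415] w 1.0009292899513982
shift mm [233.8 111.8  10.8] turn deg [ 0.3  -0.16 -0.3 ] | 259.4 0.5
tip [0.44841554 0.07321034 0.16752163] [362.6795918  243.03625639] [280.37590143 267.69577728] rim [394.17233084 353.21134365] [208.16531314 189.89460453]
```

View pics/sf.png

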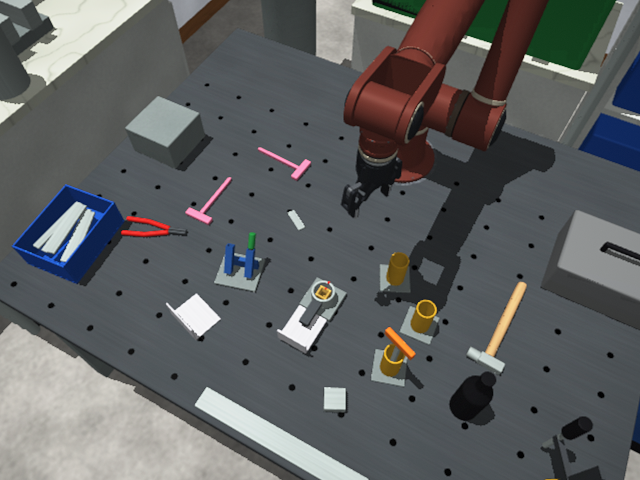

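View pics/tf.png

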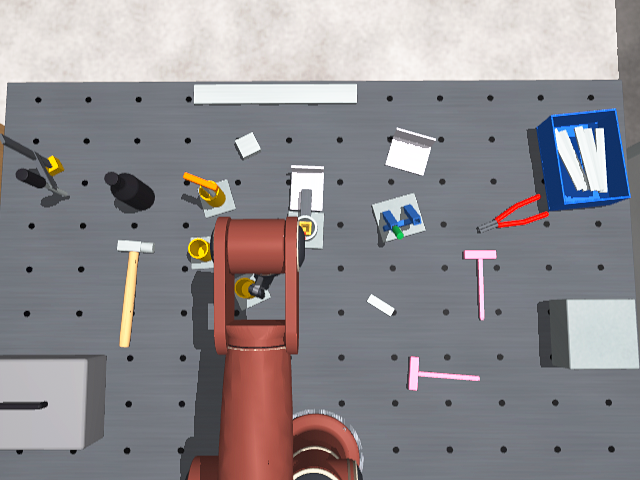

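View pics/z21.png

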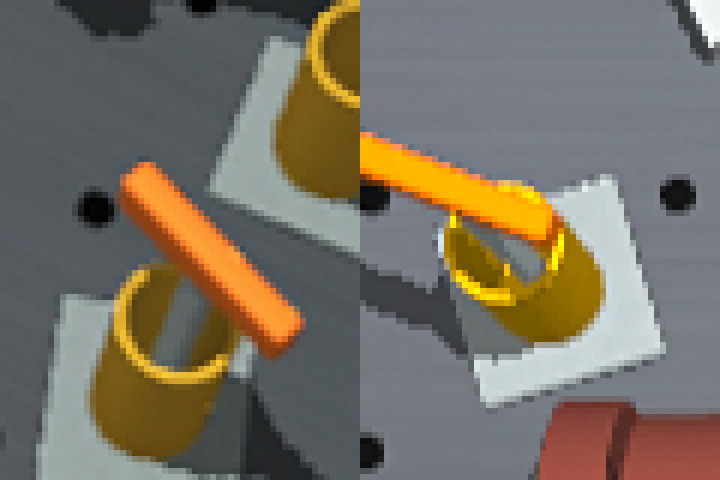

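The key stands in the farthest cup, its bar at scene ≈(400,342) and top ≈(202,184), and everything else is where it was. One last measurement of the screw tick and the bar.

```bash
python3 - <<'E'
from h import *
a=load("s21");b=load("t21")
for f,n in((a,"s"),(b,"t")):
    m=mask(f,(0,150,120),(6,255,255))|mask(f,(172,150,120),(180,255,255))
    for c,st,l in blobs(m,1):
        if 290<c[0]<335 and 205<c[1]<300:print(n,"red",c,st[4],plane(f,c,.047)[:2],plane(f,c,.056)[:2])
O=((4,200,100),(16,255,255));ca=[q for q in blobs(mask(a,*O)) if 380<q[0][0]<420 and 320<q[0][1]<365];m2=mask(b,*O)
cb=[q for q in blobs(m2) if 170<q[0][0]<235 and 165<q[0][1]<205]
print([q[:2] for q in ca],[q[:2] for q in cb]);print(tri(a,ca[0][0],b,max(cb,key=lambda q:q[1][4])[0]))
E
```

```text
s red (np.float64(328.4), np.float64(281.8)) 5 [0.52290225 0.02261222] [0.52721289 0.02463296]
s red (np.float64(325.0), np.float64(288.0)) 1 [0.54270534 0.02327853] [0.54686277 0.02529411]
t red (np.float64(296.0), np.float64(219.0)) 3 [0.57652474 0.04445477] [0.57502534 0.04404504]
t red (np.float64(295.4), np.float64(225.0)) 5 [0.56173816 0.04590848] [0.56033973 0.04548882]
t red (np.float64(295.0), np.float64(229.0)) 1 [0.5518997  0.04687573] [0.55056846 0.04644947]
t red (np.float64(295.0), np.float64(231.0)) 1 [0.5469841  0.04687206] [0.54568643 0.04644582]
t red (np.float64(304.5), np.float64(233.0)) 2 [0.54197098 0.0237588 ] [0.54070755 0.0234904 ]
t red (np.float64(295.0), np.float64(234.5)) 2 [0.53839106 0.04686563] [0.53715207 0.04643944]
t red (np.float64(296.0), np.float64(265.5)) 2 [0.46278199 0.04439181] [0.46205934 0.04398251]
t red (np.float64(296.0), np.float64(269.0)) 3 [0.45430394 0.04438712] [0.45363919 0.04397785]
t red (np.float64(296.0), np.float64(278.5)) 12 [0.43135016 0.04437441] [0.43084216 0.04396523]
t red (np.float64(296.0), np.float64(287.0)) 1 [0.41088419 0.04436308] [0.41051595 0.04395398]
t red (np.float64(296.0), np.float64(290.5)) 4 [0.40247661 0.04435843] [0.40216579 0.04394936]
[((np.float64(399.82), np.float64(343.63)), (np.int32(386), np.int32(328), np.int32(29), np.int32(31), np.int32(253)))] [((np.float64(201.04), np.float64(184.09)), (np.int32(183), np.int32(177), np.int32(36), np.int32(14), np.int32(47)))]
(array([0.63741753, 0.25262051, 0.16202271]), np.float64(0.000775851535092883))
```

```bash
python3 -c "
from plant import manip
print(manip.job_done(), manip.state()['time'])"
```

```text
the job is handed in; nothing more can be done
the job is handed in; nothing more can be done
```

The screw is turned clockwise to its stop, and the orange key stands handle up in the farthest yellow cup. The job was handed in at about 25 s of the 64 s allowed.

- **Key out of the rack:** I gripped it by the bar and drew it endwise out of the bore.
- **Screw:** I seated the key and turned until the screw stopped moving. The torque rose to 0.215 N m against about 0.1 N m of friction. In the last pictures the tick points to about 178° and the collar mark to about 177°, so they agree.
- **Cup:** I lowered the key until I felt the floor, at about 8 N with the tip near 10 mm above the table. Then I let go and retracted with no load.
- **Other things:** the last pictures show the rest of the table as it was, and the gripper clear of everything.

Two checks did not agree cleanly:

- **Bar height:** the last measurement put the bar centre at 162 mm, against about 171 mm expected. The orange mask in the top view was only partial, and the key leans slightly in the wide cup.
- **Tip height:** over the screw, the cameras put the tip about 7 mm lower than the tool pose implied, but the contact height in the cup matched the tool pose.

On the approach to the rack the tool drifted about 18 mm sideways without touching anything. I corrected it before gripping.

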